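# Seat a vial and hold the pipette over it

### The arm

A 7-joint arm with a two-finger parallel gripper is mounted at the origin on the work surface. World frame = base frame: x ahead of the robot, y to its left, z up, the work surface at z = 0. Lengths are in m, angles in rad, forces in N, time in s.
With the tool pointing down it reaches from about 0.35 to 0.9 m from the base axis. Payload 8.1 kg.
Tool frame: the origin (TCP) lies between the finger pads; the fingertips stand 8 mm ahead of it and the grasp point (between the pads) lies 11 mm behind it (arm.tcp_to_tips is the distance from the TCP to the fingertips, in m); z points along the fingers, x is the direction in which the jaws open and shut, and the axes are right-handed (so a half turn about z gives the same grasp; the last joint's range is limited). The gripper opens to 92 mm and grips with 3 to 60 N. Pads are 19 mm wide; open, the fingers measure 130 mm over their backs; the gripper's body (75 mm by 190 mm) begins 47 mm behind the grasp point.
Start: joints at [1.225, 0.434, 0.025, 1.573, -0.012, 1.134, -0.075], TCP at [0.15, -0.607, 0.206] pointing down, gripper open.
Joint ranges: [-2.62, 2.62], [-0.44, 2.09], [-1.27, 1.32], [0.08, 2.57], [-1.32, 4.46], [0.12, 2], [-2.74, 2.74]. Speed limits (rad/s): [2.22, 2.22, 3.01, 3.01, 3.14, 3.14, 3.14].

### API

Orientations are given as a rotation vector (axis times angle).
In Python, from cell import arm, eyes gives the robot as it stands.
- The arm moves only by the tool play_rows, never from a script. Its argument "rows" is a list of rows, each a list of 3 entries, a list of its own where there are three numbers: the shift along the tool's x, y, z each as a share of 50 cm, from -1 to 1, then the turn, a rotation vector about the tool's x, y, z each as a share of 60 degrees, from -1 to 1, then the opening, from -1 (shut) to 1 (fully open), so that 0 is half open. In form: [[[dx, dy, dz], [ax, ay, az], grip], ...]. A call has 1 to 10 rows; each row is the pose to reach, as a shift and turn from the pose commanded when the call began, along the tool's axes at that moment; what a row does not reach only later rows make up. A row lasts 1/10 s, in which the tool goes at most 50 mm and 8.59 degrees, less where a joint would pass 70% of its speed; a pose out of reach is approached as far as the arm can. A call with a number of a shift or a turn outside -1 to 1 is refused whole. A call with a gripper value outside its range is refused whole. The fingers move at their own pace and stop on an object; "newtons" is the grip in N (left out, the last holds). Time passes only in rows, so rows that repeat a pose let the fingers close. It gives the time, the measured TCP pose, the force and the opening at its end, in the units of the state.
- arm.observe(): the state, without advancing time (a new reading comes with each control period).
- eyes.get_image(name): name is "side" or "top"; returns (picture, depth): 400x640x3 uint8, red, green, blue; 400x640 float32, m along the optical axis (not along the pixel's ray), 0 where there is no reading.
- eyes.get_calibration(name): a dict with "intrinsics" (3x3 intrinsics, pixels), "k1" (the pictures are not rectified: a ray, as slopes to the right and down, at radius r is drawn at 1 + k1 r^2 times it, then the intrinsics apply), "R" (3x3) and "t" (3): a world point X has camera coordinates R X + t. Camera axes: x right, y down, z forward; pixel columns grow to the right and rows downward; lengths in m; the calibration is good to about 2 mm. A picture is of the moment at which its call begins. get_calibration takes no time and is no camera call.
- arm.sign_off(): hands the job in, once; it reports no verdict.
The state is a dict: "clock": time; "joints": joint angles; "dq": joint speeds; "joint_efforts": joint torques, N m; "position": TCP position; "ee_rot": TCP orientation; "force": force on the tool from outside, world axes, zero at the start; "ft_torque": the same for the moment, N m; "width": opening from 0.0 (shut) to 1.0 (fully open).
Only numpy, scipy, OpenCV 4.12 (cv2) and the standard library are available. Lean on these libraries where they do the work, as an engineer would, in place of code of your own. Each camera call takes 0.05 s, during which the arm holds its last target.

### The job

Stand the empty amber vial upright and fully down in the wide bore of the aluminium block and let go of it. Then lift the pipette out of its stand, carry it over the flasks and the jar without touching them, and finish still holding it upright, at rest, with its tip about one centimetre above the vial's mouth and centred on it, ready to dispense: the pipette must never touch the vial. Do not shift or knock over any of the other glassware and bottles.

Things in the scene. Friction and masses are not known exactly. Their poses are not given: they have to be found in the camera images.
- vial_center (a point): Loose empty amber glass vial, open at the top, a plain round tube 28 mm outside diameter (24 mm inside) and 70 mm tall, no cap, about 30 g. It starts upright on the bench. This point is on its axis half-way up (35 mm above its underside); z runs along its axis towards the mouth.
- vial_mouth (a point): Centre of the vial's open mouth, 70 mm above its underside.
- bore (a point): Fixed aluminium block, 90 x 90 mm, top 48 mm above the bench, with one wide round blind bore (31 mm diameter, 28 mm deep, small chamfer) and two narrow unused ones. This point is the centre of the wide bore's mouth, level with the block's top, 15 mm from the block's middle; z is up, the narrow bores lie 43 mm towards -x. A seated vial stands 42 mm out of the block.
- pipette_handle (a point): Handle of the loose short pipette (165 mm long, about 60 g), upright in its stand. The handle is a white cylinder, 22 mm in diameter, 54 mm long, from a grey flange (32 mm wide, 6 mm thick) up to a 14 mm wide, 10 mm high grey knob. This point is on the axis near mid-handle, 126 mm above the tip's end, 31 mm above the flange's underside, 39 mm below the knob's top; z points up the pipette.
- pipette_tip (a point): Lower end of the pipette's tip, on its axis. The tip is a clear cone 40 mm long, 5 mm wide at this end; above it is a white barrel 16 mm in diameter, 55 mm long, up to the flange.
- stand_hole (a point): Fixed pipette stand: dark foot 80 x 90 mm, two posts, a grey plate 50 x 86 x 15 mm with its top 110 mm above the bench. The pipette hangs by its flange in the plate's 20 mm through hole, its tip 15 mm above the bench, and lifts straight up. This point is the centre of the hole at the plate's top; z is up. Lifting the tip clear takes about 100 mm.
- pipette: The same pipette; origin at the lower end of its tip, z towards the knob.
- vial: The same vial; origin at the centre of its underside, z towards the mouth.
- stand: The same stand; origin at the centre of its foot's underside.
- block: The same block; origin at the centre of its underside.
- flask_a: Conical glass flask, 64 mm wide at the base, 104 mm tall, loose, between the stand and the block; leave it alone. Origin at the centre of its underside.
- flask_b: Second conical flask, the same size, loose, between the stand and the block; leave it alone. Origin at the centre of its underside.
- bottle: Capped amber jar, 50 mm in diameter, 105 mm tall, loose, in a row with the flasks, between the stand and the block; leave it alone. Origin at the centre of its underside.
- beaker: Glass beaker, 60 mm in diameter, 70 mm tall, loose; leave it alone. Origin at the centre of its underside.
- wash: White plastic bottle with red cap, 64 mm in diameter, 150 mm tall, loose; leave it alone. Origin at the centre of its underside.
- dish: Shallow glass dish, 90 mm in diameter, 15 mm tall, loose; leave it alone. Origin at the centre of its underside.
There are look-alikes about, which are no part of the job. What is shaped like the pipette but red is not meant.

How it is judged:
On the way, in this order (a step that is already met when the one before it is completed fails the run):
1. the vial stands fully down in the wide bore, let go (horizontal distance between vial_center and bore below 0.006 m and z of vial_center in the frame of bore below 0.011 m and angle between vial_center's own z axis and vertical below 0.15 rad and contact force between each of the arm, the fingers and vial below 0.05 N), for 0.2 s.
2. the pipette is lifted clear out of its stand (z of pipette_tip in the frame of stand_hole above 0 m and contact force between the fingers and pipette above 1 N), for 0.05 s.
At the end, for the whole second after the job is handed in: Vial let go in the wide bore (within 6 mm of centre, at most 4 mm short of fully down, tilt under 0.15 rad). The gripper holds the pipette still, tilt under 0.15 rad, touching nothing else, tip 2 to 20 mm above the vial's mouth and within 7 mm of its centre (all of step 1 and z of pipette_tip in the frame of vial_mouth between 0.002 and 0.02 m and horizontal distance between pipette_tip and vial_mouth below 0.007 m and angle between pipette_handle's own z axis and vertical below 0.15 rad and contact force between the fingers and pipette above 1 N and contact force between pipette and vial below 0.05 N and contact force between pipette and block below 0.05 N and contact force between pipette and stand below 0.05 N and linear speed of pipette below 0.03 m/s); the arm keeps its last pose, push and grip.
It fails at once if the pipette touches the vial (contact force between pipette and vial above 0.1 N).
It fails at once if other glassware or a bottle is shifted by more than 20 mm or knocked over (distance of any of flask_a, flask_b, bottle, beaker, wash, dish from where it was at the start of the episode above 0.02 m or angle between any of flask_a, flask_b, bottle, beaker, wash's own z axis and vertical above 0.5 rad).
It fails at once if the pipette touches a flask or the jar (contact force between pipette and flask_a above 0.1 N or contact force between pipette and flask_b above 0.1 N or contact force between pipette and bottle above 0.1 N).
It also fails if it takes over 64 s, if anything falls off the work surface, if the arm or the gripper's body presses on something with over 40 N, if the wrist force passes 120 N, or if a joint passes its speed limit or range.

## Working session

There is one attempt and no reset: what is moved stays moved. The work goes in short steps, Python scripts to look and compute and a tool call to move; the robot and the scene stay as the last step left them, time stands still between calls to the robot, and variables do not carry over. Pictures are saved under pics/ and viewed, and the job is handed in when it is done.

Besides the shell and the picture viewer there is one more tool, called after "Emit:" as name([rows], argument=value, ...), one row to a line, values as JSON. play_rows: Moves the arm, as the interface text tells. Its arguments: {"type":"object","properties":{"rows":{"type":"array","items":{"type":"array"}},"newtons":{"type":"number"}},"required":["rows"]}

```bash
mkdir -p pics; ls
python3 - <<'E'
from cell import arm, eyes
import cv2, numpy as np
s=arm.observe(); print(s)
for n in("side","top"):
    im,d=eyes.get_image(n); cv2.imwrite(f"pics/{n}0.png",im[:,:,::-1]); np.savez(f"{n}0.npz",im=im,d=d)
    print(n,eyes.get_calibration(n), (d>0).mean())
print(arm.tcp_to_tips)
E
```

```text
pics
{'clock': 0.0, 'joints': array([ 1.22540907,  0.43520468,  0.02495492,  1.57410074, -0.01158846,
        1.1339733 , -0.07508487]), 'dq': array([ 0.00109427,  0.00071548, -0.00112896,  0.00073141, -0.00028961,
       -0.00029042,  0.00085953]), 'joint_efforts': array([-1.32546527e-03, -6.67833853e+01,  9.85150784e-01, -3.14454675e+01,
       -6.04557549e-02,  4.27585992e-02,  1.92579027e-04]), 'position': array([ 0.15007511, -0.60616192,  0.20565474]), 'ee_rot': array([-2.47341135e+00,  1.93561392e+00,  2.03620479e-03]), 'force': array([-1.01485987, -0.26063763, -0.41222065]), 'ft_torque': array([-0.02974093,  0.02183636, -0.03622156]), 'width': 0.9984437981624656}
side {'intrinsics': array([[411.82555635,   0.        , 318.95944907],
       [  0.        , 411.82555635, 192.6932203 ],
       [  0.        ,   0.        ,   1.        ]]), 'k1': -0.061639874176243045, 'R': array([[-0.73230262, -0.68097846, -0.00110244],
       [-0.46400536,  0.50016025, -0.73112157],
       [ 0.49842943, -0.5348907 , -0.68224632]]), 't': array([0.43340152, 0.29319584, 0.94764799])} 0.99607421875
top {'intrinsics': array([[502.27269793,   0.        , 310.846982  ],
       [  0.        , 502.27269793, 210.22789648],
       [  0.        ,   0.        ,   1.        ]]), 'k1': -0.02312302911000148, 'R': array([[ 2.07839276e-02, -9.99777775e-01,  3.52560196e-03],
       [-9.88129733e-01, -2.10783875e-02, -1.52168762e-01],
       [ 1.52209261e-01, -3.21087579e-04, -9.88348237e-01]]), 't': array([0.04942198, 0.54159918, 1.45634833])} 0.99604296875
0.008
```

View pics/side0.png

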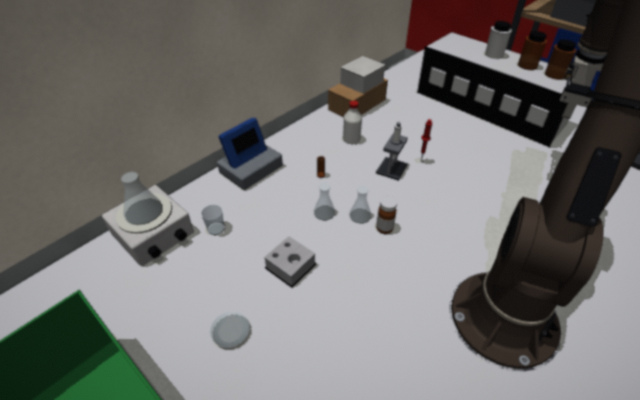

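View pics/top0.png

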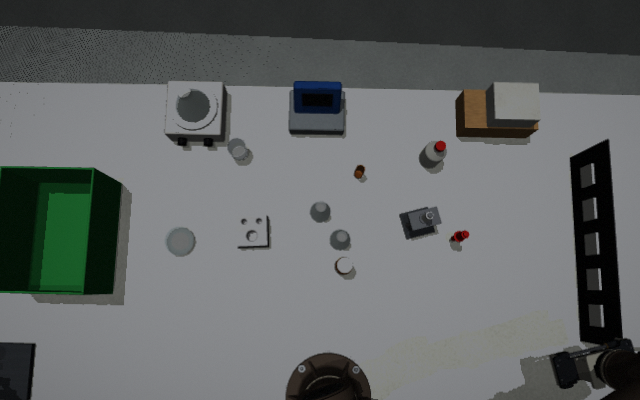

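The side view shows the vial at about (321,166), the block at (290,260), the stand and pipette at (394,150), the flasks at (324,203) and (361,206), and the jar at (387,216). In the top view the vial is at (360,172), the block at (254,232), and the stand at (420,221).

```bash
cat > h.py <<'E'
import numpy as np, cv2
from cell import arm, eyes
from scipy.spatial.transform import Rotation as Rn
C={n:eyes.get_calibration(n) for n in("side","top")}
def ray(n,u,v):
    c=C[n];K=c["intrinsics"]
    p=cv2.undistortPoints(np.array([[[u,v]]],float),K,np.array([c["k1"],0,0,0.]))[0,0]
    # k1 model: radial forward 1+k1 r^2 = opencv
    d=c["R"].T@np.array([p[0],p[1],1.]); o=-c["R"].T@c["t"]
    return o,d
def onz(n,u,v,z):
    o,d=ray(n,u,v); return o+d*(z-o[2])/d[2]
def pt(n,u,v,D): # depth along axis
    o,d=ray(n,u,v); return o+d*D
def proj(n,X):
    c=C[n]; X=np.atleast_2d(X)
    r,_=cv2.Rodrigues(c["R"]); 
    return cv2.projectPoints(X.astype(float),r,c["t"],c["intrinsics"],np.array([c["k1"],0,0,0.]))[0][:,0]
def cloud(n,d):
    c=C[n];h,w=d.shape
    g=np.stack(np.meshgrid(np.arange(w),np.arange(h)),-1).reshape(-1,1,2).astype(float)
    p=cv2.undistortPoints(g,c["intrinsics"],np.array([c["k1"],0,0,0.]))[:,0]
    P=np.c_[p,np.ones(len(p))]*d.reshape(-1,1)
    return ((P-c["t"])@c["R"]).reshape(h,w,3)
def tri(a,b): # (n,u,v)x2
    o1,d1=ray(*a);o2,d2=ray(*b)
    A=np.c_[d1,-d2]; s=np.linalg.lstsq(A,o2-o1,rcond=None)[0]
    p,q=o1+s[0]*d1,o2+s[1]*d2
    return (p+q)/2,np.linalg.norm(p-q)
E
python3 - <<'E'
from h import *
a=np.load("top0.npz");im=a["im"][:,:,::-1]
c=im[150:290,220:480]; cv2.imwrite("pics/topz.png",cv2.resize(c,None,fx=3,fy=3,interpolation=cv2.INTER_CUBIC))
b=np.load("side0.npz");im2=b["im"][:,:,::-1]
c=im2[90:290,250:450]; cv2.imwrite("pics/sidez.png",cv2.resize(c,None,fx=3,fy=3,interpolation=cv2.INTER_CUBIC))
P=cloud("top",a["d"]);
for u,v in [(360,172),(254,222),(242,232),(420,221),(429,215),(320,208),(340,238),(344,266),(434,152),(300,280),(180,241),(239,152)]:
    print(u,v,P[v,u].round(3))
P=cloud("side",b["d"])
for u,v in [(290,250),(394,150),(398,126),(321,160),(350,250)]: print(u,v,P[v,u].round(3))
E
```

```text
360 172 [ 0.669 -0.089  0.005]
254 222 [0.501 0.228 0.049]
242 232 [0.47  0.262 0.05 ]
420 221 [ 0.505 -0.249  0.115]
429 215 [ 0.512 -0.258  0.183]
320 208 [0.538 0.035 0.103]
340 238 [ 0.452 -0.023  0.109]
344 266 [ 0.374 -0.036  0.102]
434 152 [ 0.705 -0.29   0.123]
300 280 [ 0.334  0.089 -0.004]
180 241 [0.443 0.455 0.005]
239 152 [0.724 0.288 0.006]
290 250 [0.484 0.223 0.049]
394 150 [ 0.491 -0.224  0.112]
398 126 [ 0.511 -0.26   0.171]
321 160 [ 0.668 -0.092  0.054]
350 250 [0.397 0.088 0.001]
```

View pics/topz.png

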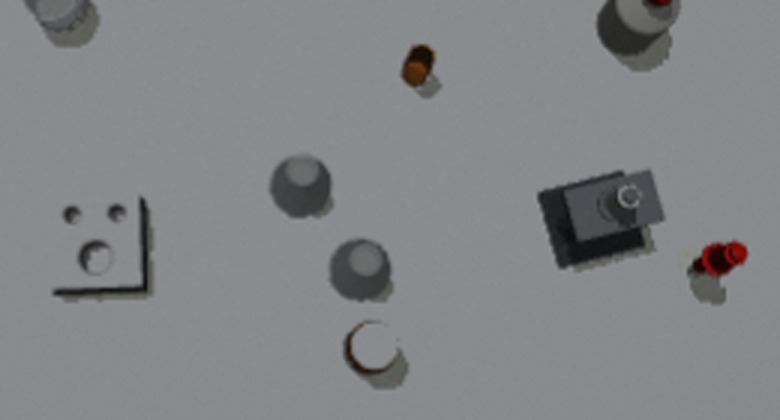

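View pics/sidez.png

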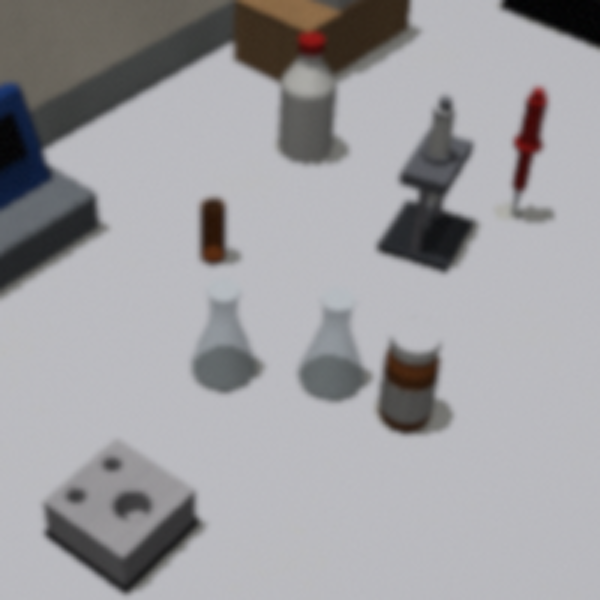

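Run:
```python
from h import *
a=np.load("top0.npz");b=np.load("side0.npz")
D={"top":a,"side":b}
P={n:cloud(n,D[n]["d"]) for n in D}
hsv={n:cv2.cvtColor(D[n]["im"],cv2.COLOR_RGB2HSV) for n in D}
# noise at bench
print("bench z",[ (np.nanmedian(P[n][r][...,2]),P[n][r][...,2].std()) for n,r in (("top",np.s_[275:290,200:300]),("side",np.s_[240:260,330:370]))])
# block top
for n in D:
    q=P[n]; m=(abs(q[...,2]-.049)<.008)&(abs(q[...,0]-.48)<.1)&(abs(q[...,1]-.225)<.09)
    k,l,st,ce=cv2.connectedComponentsWithStats(m.astype(np.uint8)); i=1+st[1:,4].argmax(); mm=l==i
    X=q[mm]; X=X[:,:2]*1000
    r=cv2.minAreaRect(X.astype(np.float32)); print(n,"block rect",r,"medz",np.median(q[mm][:,2]))
# bores via dark pixels in top of block polygon
for n in D:
    g=cv2.cvtColor(D[n]["im"],cv2.COLOR_RGB2GRAY)
    x0,y0,x1,y1=((236,212,270,250) if n=="top" else (262,236,318,284))
    z=cv2.resize(g[y0:y1,x0:x1],None,fx=12,fy=12,interpolation=cv2.INTER_CUBIC); cv2.imwrite(f"pics/bk_{n}.png",z)
# amber vial
for n in D:
    H=hsv[n].astype(int); h,s,v=H[...,0],H[...,1],H[...,2]
    m=((h<20)&(s>120)&(v>25)).astype(np.uint8)
    roi=np.zeros_like(m); 
    if n=="top": roi[160:185,345:375]=1
    else: roi[150:185,308:335]=1
    m&=roi; ys,xs=np.nonzero(m); print(n,"vial",xs.min(),xs.max(),ys.min(),ys.max(),xs.mean(),ys.mean(),m.sum())
    for y in range(ys.min(),ys.max()+1): 
        w=np.nonzero(m[y])[0]; print(y,w.min() if len(w) else None,w.max() if len(w) else None,end="; ")
    print()
    c=(slice(158,188),slice(342,378)) if n=="top" else (slice(148,184),slice(304,340))
    cv2.imwrite(f"pics/v_{n}.png",cv2.resize(D[n]["im"][c][...,::-1],None,fx=12,fy=12,interpolation=cv2.INTER_CUBIC))
i=lambda f:cv2.imread(f"pics/{f}.png")
A=[i("bk_top"),i("bk_side"),i("v_top"),i("v_side")]
print([x.shape for x in A])
cv=np.zeros((600,800,3),np.uint8)
S=[cv2.resize(x,None,fx=min(400/x.shape[1],300/x.shape[0]),fy=min(400/x.shape[1],300/x.shape[0])) for x in A]
for k,x in enumerate(S): cv[(k//2)*300:(k//2)*300+x.shape[0],(k%2)*400:(k%2)*400+x.shape[1]]=x
cv2.imwrite("pics/mont.png",cv)
```

```text
bench z [(np.float64(0.0005328677465523168), np.float64(0.03940780912528719)), (np.float64(0.00039182103642421406), np.float64(0.0526469586709616))]
top block rect ((475.062744140625, 236.25753784179688), (90.30577850341797, 89.86967468261719), 2.8670780658721924) medz 0.04867869342881951
side block rect ((473.8977966308594, 234.2697296142578), (93.80741119384766, 91.06879425048828), 3.2595698833465576) medz 0.04798771078172846
top vial 355 364 165 177 359.0681818181818 171.39772727272728 88
165 359 361; 166 358 362; 167 357 363; 168 357 364; 169 356 364; 170 356 363; 171 355 363; 172 355 362; 173 355 362; 174 355 362; 175 355 361; 176 355 361; 177 356 360; 
side vial 318 323 158 176 320.78350515463916 167.3298969072165 97
158 319 322; 159 319 323; 160 319 323; 161 319 323; 162 319 323; 163 319 323; 164 319 323; 165 319 322; 166 319 323; 167 319 323; 168 319 323; 169 319 323; 170 319 323; 171 318 323; 172 318 323; 173 318 323; 174 318 323; 175 318 323; 176 319 322; 
[(456, 408, 3), (576, 672, 3), (360, 432, 3), (432, 432, 3)]
```

View pics/mont.png

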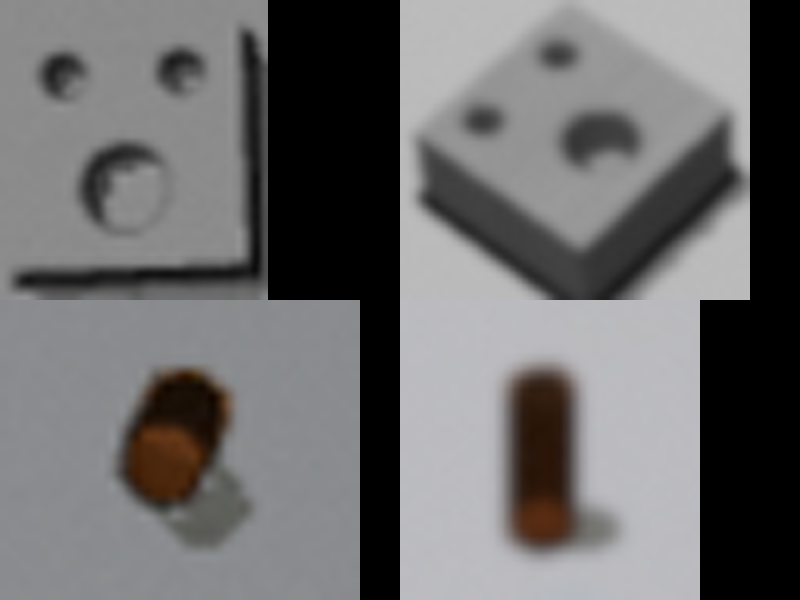

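Upper left in the montage, the top view puts the wide bore near (251.4,235.5) px. The narrow bores are at the +x side. The vial stands upright, with its bright floor at the lower left. Next I'll measure everything.

Run:
```python
from h import *
a=np.load("top0.npz");b=np.load("side0.npz"); D={"top":a,"side":b}
P={n:cloud(n,D[n]["d"]) for n in D}
for n in D: print(n,"cam",(-C[n]["R"].T@C[n]["t"]).round(3))
print("bore top",onz("top",251.3,235.4,.048)*1000, "narrow",onz("top",243.5,221.2,.048)*1000,onz("top",258.4,220.6,.048)*1000)
# vial: weighted centroid
cen={}
for n,(x0,x1,y0,y1) in {"top":(350,370,160,181),"side":(312,330,152,182)}.items():
    im=D[n]["im"].astype(float); w=im.max(2)-im.min(2); w=w[y0:y1,x0:x1]; 
    m=w>0.5*np.percentile(w,75)
    k,l,st,ce=cv2.connectedComponentsWithStats(m.astype(np.uint8)); i=1+st[1:,4].argmax()
    cen[n]=ce[i]+[x0,y0]; print(n,cen[n],st[i])
p,e=tri(("top",*cen["top"]),("side",*cen["side"])); print("vial centre",p*1000,"gap",e*1000)
for n in D: print(n,onz(n,*cen[n],.035)*1000)
# expected silhouette
def sil(c,r,z0,z1):
    t=np.linspace(0,2*np.pi,60); ring=np.c_[c[0]+r*np.cos(t),c[1]+r*np.sin(t)]
    return np.r_[np.c_[ring,np.full(60,z0)],np.c_[ring,np.full(60,z1)]]
for n in D:
    q=proj(n,sil(p,.014,0,.07)); print(n,"pred bbox",q.min(0),q.max(0))
# cluster tops from depth, top view
q=P["top"]
def cl(c,r,zmin):
    X=q.reshape(-1,3); return X[(np.hypot(X[:,0]-c[0],X[:,1]-c[1])<r)&(X[:,2]>zmin)]
for nm,c,r,zm in [("knob",(.512,-.258),.03,.172),("plate",(.505,-.249),.07,.1),("red",(.46,-.335),.04,.02),("wash",(.70,-.29),.06,.1)]:
    X=cl(c,r,zm); print(nm,len(X),X.mean(0).round(4),X.min(0).round(3),X.max(0).round(3))
z=cv2.resize(a["im"][195:245,390:480][...,::-1],None,fx=8,fy=8,interpolation=cv2.INTER_CUBIC);cv2.imwrite("pics/st_top.png",z)
z=cv2.resize(b["im"][115:185,370:440][...,::-1],None,fx=8,fy=8,interpolation=cv2.INTER_CUBIC);cv2.imwrite("pics/st_side.png",z)
```

```text
top cam [0.312 0.061 1.522]
side cam [-0.019  0.655  0.861]
bore top [460.66978435 234.62221589  48.        ] narrow [502.33191869 259.3279097   48.        ] [505.06329852 215.3141756   48.        ]
top [359.248 171.248] [  4   5  12  16 125]
side [320.57714286 166.64571429] [  5   4   9  22 175]
vial centre [663.60042606 -83.82259298  35.10220132] gap 1.2529715188792987
top [664.14373597 -83.47171524  35.        ]
side [663.11719672 -84.20926276  35.        ]
top pred bbox [353.73620677 164.12832356] [365.24786854 178.41782814]
side pred bbox [315.87728945 155.1182819 ] [324.90912343 177.92323825]
knob 33 [ 0.5127 -0.2601  0.1785] [ 0.505 -0.268  0.172] [ 0.522 -0.252  0.185]
plate 550 [ 0.5117 -0.2582  0.1197] [ 0.479 -0.306  0.1  ] [ 0.547 -0.213  0.185]
red 150 [ 0.4633 -0.3569  0.1245] [ 0.451 -0.373  0.024] [ 0.48  -0.347  0.173]
wash 297 [ 0.7116 -0.2961  0.1236] [ 0.687 -0.328  0.1  ] [ 0.744 -0.271  0.158]
```

View pics/st_top.png

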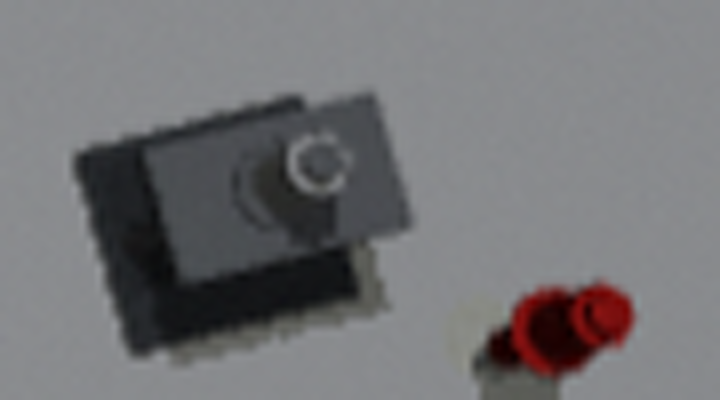

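View pics/st_side.png

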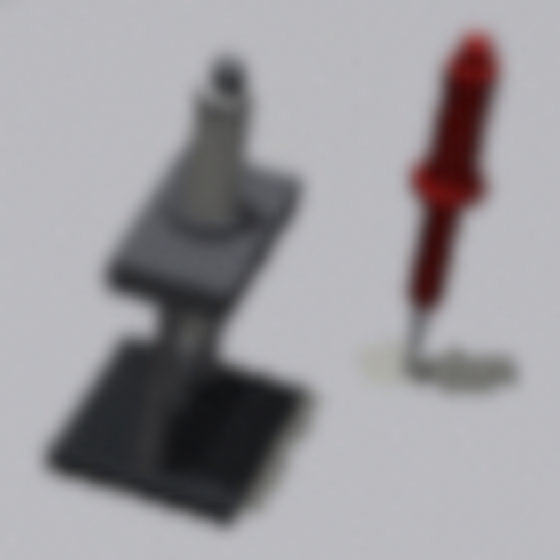

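```bash
cat >> h.py <<'E'
def plan(x,y,z,yawdeg=None,show=True):
    s=arm.observe(); p=s["position"]; R=Rn.from_rotvec(s["ee_rot"])
    M=R.as_matrix(); cy=np.degrees(np.arctan2(M[1,0],M[0,0]))
    if yawdeg is None: yawdeg=cy
    c,sn=np.cos(np.radians(yawdeg)),np.sin(np.radians(yawdeg))
    Rt=np.array([[c,sn,0],[sn,-c,0],[0,0,-1]])
    sh=M.T@(np.array([x,y,z])-p)/.5
    rv=(R.inv()*Rn.from_matrix(Rt)).as_rotvec(degrees=True)/60
    print("t",s["clock"],"pos",p.round(4),"yaw",cy.round(2),"tilt",np.degrees(np.arccos(-M[2,2])).round(2),"F",s["force"].round(2),"w",round(s["width"],4))
    print(" q",s["joints"].round(3)); print(" shift",sh.round(4).tolist(),"turn",rv.round(4).tolist())
E
python3 - <<'E'
from h import *
print(onz("top",429.5,215.1,.18))
plan(.15,-.607,.4,-70); plan(.6636,-.0838,.35,-10)
E
```

```text
[ 0.51260286 -0.26022455  0.18      ]
t 0.1 pos [ 0.1501 -0.6062  0.2057] yaw -76.09 tilt 0.08 F [-0.49 -0.37 -0.25] w 0.9999
 q [ 1.225  0.435  0.025  1.574 -0.012  1.134 -0.075]
 shift [0.0009, 0.0006, -0.3885] turn [0.0001, 0.0013, -0.1016]
t 0.1 pos [ 0.1501 -0.6062  0.2057] yaw -76.09 tilt 0.08 F [-0.49 -0.37 -0.25] w 0.9999
 q [ 1.225  0.435  0.025  1.574 -0.012  1.134 -0.075]
 shift [-0.7678, -1.248, -0.2877] turn [-0.0006, 0.0012, -1.1016]
```

Emit:
play_rows([
  [[0,0,-0.1],[0,0,-0.1],1],
  [[0,0,-0.2],[0,0,-0.2],1],
  [[-0.04,-0.06,-0.29],[0,0,-0.3],1],
  [[-0.1,-0.16,-0.29],[0,0,-0.4],1],
  [[-0.16,-0.25,-0.29],[0,0,-0.5],1],
  [[-0.21,-0.34,-0.29],[0,0,-0.6],1],
  [[-0.26,-0.43,-0.29],[0,0,-0.7],1],
  [[-0.32,-0.52,-0.29],[0,0,-0.8],1],
  [[-0.38,-0.61,-0.29],[0,0,-0.9],1],
  [[-0.43,-0.7,-0.29],[0,0,-1.0],1],
])

```text
clock: 1.1
position: [0.4177, -0.333, 0.3514]
ee_rot: [3.111, -0.433, -0.001]
force: [1.4, 0.2, 0.4]
width: 1.001
```

Run:
```python
from h import *
plan(.6636,-.0838,.2,-7)
```

```text
t 1.1 pos [ 0.4177 -0.333   0.3514] yaw -15.86 tilt 0.02 F [1.42 0.21 0.36] w 1.0005
 q [ 0.843  0.225 -0.341  1.529  0.076  1.401  0.22 ]
 shift [0.3369, -0.6138, 0.3025] turn [0.0001, 0.0003, -0.1476]
```

Emit:
play_rows([
  [[0,0,0],[0,0,0],1],
  [[0,0,0],[0,0,0],1],
])

```text
clock: 1.3
position: [0.4176, -0.3337, 0.3511]
ee_rot: [-3.111, 0.436, 0.001]
force: [0.0, -0.5, -0.0]
width: 1.001
```

Run:
```python
from h import *
plan(.6636,-.0838,.2,-7)
```

```text
t 1.3 pos [ 0.4176 -0.3337  0.3511] yaw -15.95 tilt 0.05 F [ 0.01 -0.52 -0.04] w 1.0006
 q [ 0.844  0.226 -0.34   1.528  0.076  1.401  0.22 ]
 shift [0.3361, -0.6157, 0.302] turn [-0.0003, 0.0007, -0.1491]
```

Emit:
play_rows([
  [[0.05,-0.08,0],[0,0,-0.02],1],
  [[0.1,-0.16,0],[0,0,-0.04],1],
  [[0.14,-0.24,0],[0,0,-0.06],1],
  [[0.18,-0.32,0],[0,0,-0.08],1],
  [[0.22,-0.4,0.03],[0,0,-0.1],1],
  [[0.26,-0.48,0.08],[0,0,-0.12],1],
  [[0.3,-0.55,0.14],[0,0,-0.14],1],
  [[0.32,-0.59,0.21],[0,0,-0.15],1],
  [[0.336,-0.615,0.28],[0,0,-0.15],1],
  [[0.336,-0.615,0.3],[0,0,-0.15],1],
])

```text
clock: 2.3
position: [0.662, -0.0858, 0.1964]
ee_rot: [-3.135, 0.194, 0.011]
force: [-0.3, -0.2, -0.8]
width: 0.999
```

Run:
```python
from h import *
plan(.6636,-.0838,.044,-7)
for n in("side","top"):
    im,d=eyes.get_image(n); cv2.imwrite(f"pics/{n}1.png",im[:,:,::-1])
im,d=eyes.get_image("side"); cv2.imwrite("pics/s1z.png",cv2.resize(im[90:230,230:430][...,::-1],None,fx=4,fy=4,interpolation=cv2.INTER_CUBIC))
```

```text
t 2.3 pos [ 0.662  -0.0858  0.1964] yaw -7.09 tilt 0.39 F [-0.34 -0.19 -0.75] w 0.9992
 q [ 0.329  0.561 -0.451  1.434  0.249  1.211 -0.275]
 shift [0.0047, -0.0045, 0.3047] turn [0.0002, 0.0066, -0.0015]
```

View pics/s1z.png

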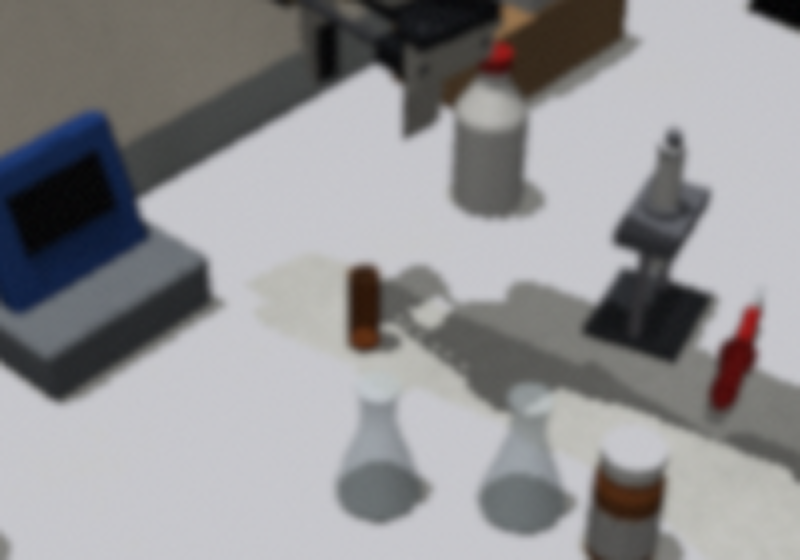

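View pics/top1.png

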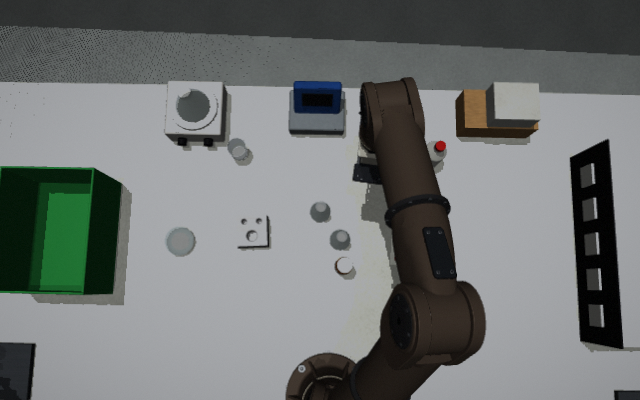

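View pics/side1.png

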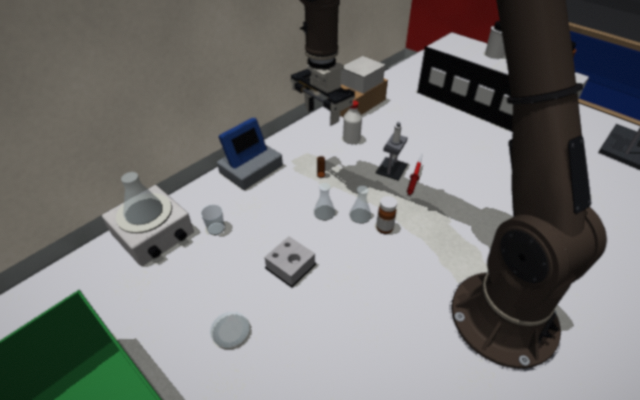

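The red look-alike, which was balanced on its tip, has toppled by itself. It now lies near side px (415,178), and the arm was never within 15 cm of it. The vial, flasks, jar and stand haven't moved.

Run:
```python
from h import *
plan(.6636,-.0838,.044,-7)
print(onz("side",411,192,.01),onz("side",420,160,.01))
```

```text
t 2.45 pos [ 0.6631 -0.0882  0.2015] yaw -7.25 tilt 0.09 F [0.71 0.28 0.55] w 1.0006
 q [ 0.331  0.556 -0.451  1.429  0.249  1.214 -0.274]
 shift [0.0002, -0.0093, 0.3151] turn [0.0012, 0.0009, -0.0041]
[ 0.39978792 -0.20491637  0.01      ] [ 0.46526362 -0.35732634  0.01      ]
```

Emit:
play_rows([
  [[0,-0.009,0.03],[0,0,0],1],
  [[0,-0.009,0.07],[0,0,0],1],
  [[0,-0.009,0.11],[0,0,0],1],
  [[0,-0.009,0.15],[0,0,0],1],
  [[0,-0.009,0.19],[0,0,0],1],
  [[0,-0.009,0.23],[0,0,0],1],
  [[0,-0.009,0.27],[0,0,0],1],
  [[0,-0.009,0.3],[0,0,0],1],
  [[0,-0.009,0.314],[0,0,0],1],
  [[0,-0.009,0.314],[0,0,0],1],
])

```text
clock: 3.45
position: [0.6639, -0.0818, 0.0441]
ee_rot: [3.135, -0.195, -0.001]
force: [0.3, 0.8, -0.0]
width: 0.998
```

Run:
```python
from h import *
im,d=eyes.get_image("side"); cv2.imwrite("pics/s2z.png",cv2.resize(im[100:240,250:400][...,::-1],None,fx=4,fy=4,interpolation=cv2.INTER_CUBIC))
plan(.6636,-.0838,.044,-7)
```

```text
t 3.5 pos [ 0.6645 -0.0817  0.0449] yaw -7.11 tilt 0.03 F [0.42 0.31 0.57] w 0.9982
 q [ 0.301  0.7   -0.412  1.591  0.33   0.92  -0.35 ]
 shift [-0.0012, 0.0045, 0.0018] turn [0.0, -0.0005, -0.0019]
```

View pics/s2z.png

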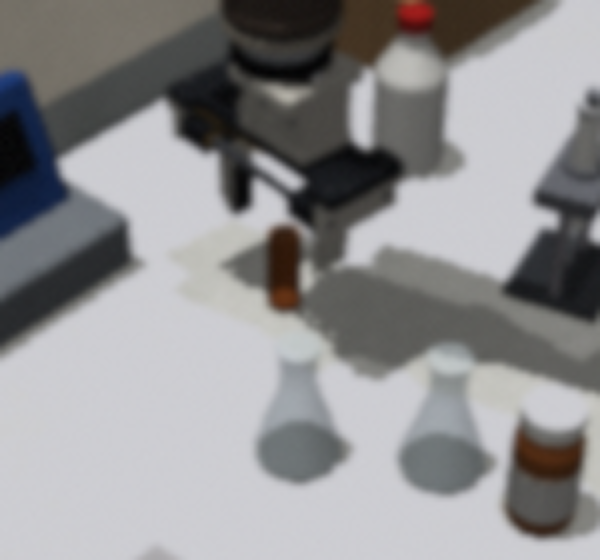

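Run:
```python
from h import *
print(onz("side",308.7,152.5,.036),onz("side",331.2,167,.036), onz("side",320,160,.036))
q=.0464
for sgn in(1,-1):
  for w in (-.0095,.0095):
    y=np.radians(-7.1);t=np.array([np.cos(y),np.sin(y)]);n=np.array([-t[1],t[0]])
    X=np.r_[np.array([.6645,-.0817])+sgn*t*q+n*w,.036]; print(sgn,w,(proj("side",X)[0]-[250,100])*4)
im,d=eyes.get_image("side"); q=cloud("side",d)
for u,v in [(240,190),(238,200),(322,240),(325,255),(285,240)]:
    U,V=u//4+250,v//4+100; print(u,v,q[V,U].round(3))
```

```text
[ 0.74049065 -0.11045546  0.036     ] [ 0.63657868 -0.10477693  0.036     ] [ 0.68644922 -0.10671277  0.036     ]
1 -0.0095 [250.86214321 233.53741937]
1 0.0095 [232.52491187 243.01411933]
-1 -0.0095 [326.77186647 290.44461824]
-1 0.0095 [308.21480518 300.71204602]
240 190 [ 0.713 -0.089  0.084]
238 200 [ 0.713 -0.084  0.075]
322 240 [ 0.606 -0.063  0.105]
325 255 [ 0.605 -0.066  0.092]
285 240 [ 0.668 -0.091  0.055]
```

Run:
```python
from h import *
im,d=eyes.get_image("side"); 
c=im[130:185,285:355][...,::-1]; z=cv2.resize(c,None,fx=10,fy=10,interpolation=cv2.INTER_CUBIC)
y=np.radians(-7.1);t=np.array([np.cos(y),np.sin(y)])
for zz in (.036,.055,.075):
  for sgn in (1,-1):
    X=np.r_[np.array([.6645,-.0817])+sgn*t*.0464,zz]; u,v=(proj("side",X)[0]-[285,130])*10+5
    cv2.circle(z,(int(u),int(v)),4,(0,int(zz*3000),255),-1)
cv2.imwrite("pics/s3z.png",z); print(arm.observe()["position"])
q=cloud("side",d); np.set_printoptions(precision=3,suppress=True,linewidth=200)
for u in (309,331,332,328):
    print(u); print(q[140:178:2,u])
```

```text
[ 0.66499194 -0.0814792   0.04556778]
309
[[ 0.683 -0.055  0.143]
 [ 0.711 -0.083  0.108]
 [ 0.713 -0.085  0.098]
 [ 0.713 -0.085  0.09 ]
 [ 0.713 -0.085  0.082]
 [ 0.71  -0.082  0.078]
 [ 0.714 -0.085  0.066]
 [ 0.767 -0.138  0.   ]
 [ 0.757 -0.128  0.003]
 [ 0.75  -0.121  0.002]
 [ 0.743 -0.113  0.002]
 [ 0.737 -0.107  0.   ]
 [ 0.729 -0.099  0.   ]
 [ 0.724 -0.094 -0.003]
 [ 0.713 -0.083  0.002]
 [ 0.707 -0.076  0.001]
 [ 0.698 -0.067  0.004]
 [ 0.695 -0.063 -0.001]
 [ 0.688 -0.057 -0.001]]
331
[[ 0.608 -0.068  0.173]
 [ 0.601 -0.06   0.174]
 [ 0.595 -0.053  0.174]
 [ 0.587 -0.044  0.176]
 [ 0.58  -0.036  0.177]
 [ 0.579 -0.035  0.171]
 [ 0.579 -0.035  0.164]
 [ 0.579 -0.035  0.157]
 [ 0.585 -0.042  0.143]
 [ 0.587 -0.046  0.133]
 [ 0.603 -0.064  0.106]
 [ 0.605 -0.067  0.095]
 [ 0.605 -0.067  0.088]
 [ 0.602 -0.064  0.084]
 [ 0.659 -0.13   0.004]
 [ 0.653 -0.123  0.003]
 [ 0.647 -0.116  0.003]
 [ 0.642 -0.112 -0.001]
 [ 0.637 -0.106 -0.002]]
332
[[ 0.604 -0.068  0.175]
 [ 0.598 -0.06   0.176]
 [ 0.592 -0.054  0.175]
 [ 0.586 -0.048  0.174]
 [ 0.579 -0.039  0.176]
 [ 0.577 -0.037  0.171]
 [ 0.578 -0.039  0.163]
 [ 0.583 -0.045  0.15 ]
 [ 0.584 -0.046  0.142]
 [ 0.583 -0.046  0.135]
 [ 0.603 -0.068  0.104]
 [ 0.605 -0.072  0.093]
 [-0.019  0.655  0.861]
 [ 0.667 -0.143  0.   ]
 [ 0.658 -0.133  0.003]
 [ 0.651 -0.126  0.002]
 [ 0.645 -0.119  0.001]
 [ 0.64  -0.114 -0.001]
 [ 0.633 -0.106  0.   ]]
328
[[ 0.613 -0.061  0.174]
 [ 0.606 -0.053  0.175]
 [ 0.601 -0.048  0.174]
 [ 0.595 -0.041  0.173]
 [ 0.591 -0.036  0.171]
 [ 0.589 -0.034  0.166]
 [ 0.588 -0.033  0.16 ]
 [ 0.589 -0.034  0.152]
 [ 0.589 -0.034  0.145]
 [ 0.591 -0.037  0.135]
 [ 0.615 -0.065  0.099]
 [ 0.616 -0.066  0.091]
 [ 0.614 -0.064  0.085]
 [ 0.616 -0.066  0.075]
 [ 0.671 -0.128 -0.002]
 [ 0.663 -0.12  -0.001]
 [ 0.658 -0.114 -0.003]
 [ 0.646 -0.101  0.004]
 [ 0.642 -0.096  0.001]]
```

View pics/s3z.png

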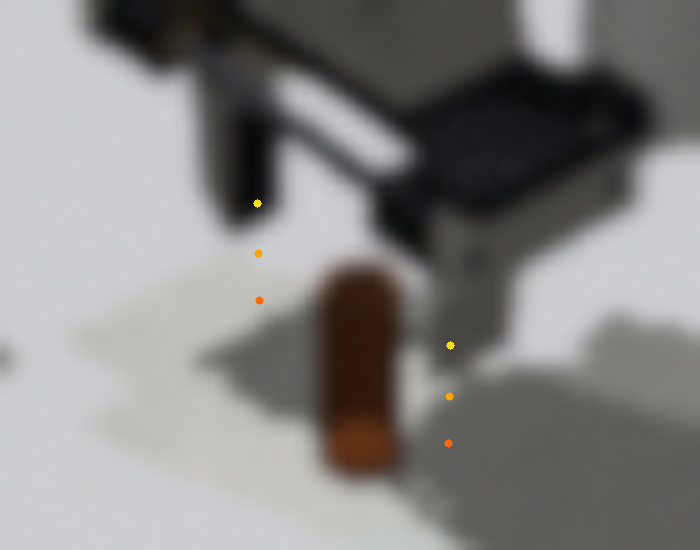

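By vision (ray and depth), the open fingertips sit about 30 mm higher than the state implies: z≈0.067 against 0.037. In the picture they reach only to the vial's rim. I'll go down in part and compare again. Either reading leaves room above the bench.

Emit:
play_rows([
  [[0,0.003,0.01],[0,0,0],1],
  [[0,0.003,0.02],[0,0,0],1],
  [[0,0.003,0.03],[0,0,0],1],
  [[0,0.003,0.03],[0,0,0],1],
])

```text
clock: 4.0
position: [0.6634, -0.083, 0.0284]
ee_rot: [3.136, -0.194, -0.002]
force: [-0.1, 0.4, 0.1]
width: 1.001
```

```bash
cat >> h.py <<'E'
def fing(fn,box=(285,130,355,185),zs=()):
    im,d=eyes.get_image("side"); x0,y0,x1,y1=box
    k=min(800/(x1-x0),600/(y1-y0)); z=cv2.resize(im[y0:y1,x0:x1][...,::-1],None,fx=k,fy=k,interpolation=cv2.INTER_CUBIC)
    s=arm.observe(); M=Rn.from_rotvec(s["ee_rot"]).as_matrix(); 
    for zz in zs:
        for sg in (1,-1):
            X=s["position"]+M[:,0]*sg*.046*s["width"]; X=np.r_[X[:2],zz]; u,v=(proj("side",X)[0]-[x0,y0]+.5)*k
            cv2.circle(z,(int(u),int(v)),4,(0,255,255),-1)
    cv2.imwrite(fn,z); return im,d
E
python3 - <<'E'
from h import *
plan(.6636,-.0838,.03,-7)
im,d=fing("pics/s4z.png",zs=(.022,.052))
q=cloud("side",d);np.set_printoptions(precision=3,suppress=True,linewidth=200)
print(q[144:170:2,309]); print(q[156:180:2,329])
E
```

```text
t 4.0 pos [ 0.6634 -0.083   0.0284] yaw -7.09 tilt 0.09 F [-0.12  0.36  0.08] w 1.0009
 q [ 0.3    0.718 -0.405  1.602  0.339  0.893 -0.355]
 shift [0.0007, 0.0015, -0.0032] turn [0.0002, 0.0014, -0.0016]
[[ 0.681 -0.053  0.131]
 [ 0.713 -0.084  0.091]
 [ 0.711 -0.082  0.085]
 [ 0.711 -0.082  0.077]
 [ 0.714 -0.086  0.066]
 [ 0.71  -0.081  0.062]
 [ 0.711 -0.082  0.053]
 [ 0.751 -0.122  0.001]
 [ 0.744 -0.114  0.   ]
 [ 0.736 -0.107  0.   ]
 [ 0.73  -0.1   -0.   ]
 [ 0.722 -0.092  0.   ]
 [ 0.715 -0.084  0.001]]
[[ 0.587 -0.036  0.145]
 [ 0.586 -0.036  0.139]
 [ 0.587 -0.037  0.13 ]
 [ 0.586 -0.036  0.124]
 [ 0.613 -0.067  0.084]
 [ 0.612 -0.066  0.077]
 [ 0.613 -0.067  0.068]
 [ 0.61  -0.064  0.063]
 [ 0.654 -0.114 -0.   ]
 [ 0.647 -0.107 -0.001]
 [ 0.64  -0.099  0.001]
 [ 0.633 -0.092  0.   ]]
```

View pics/s4z.png

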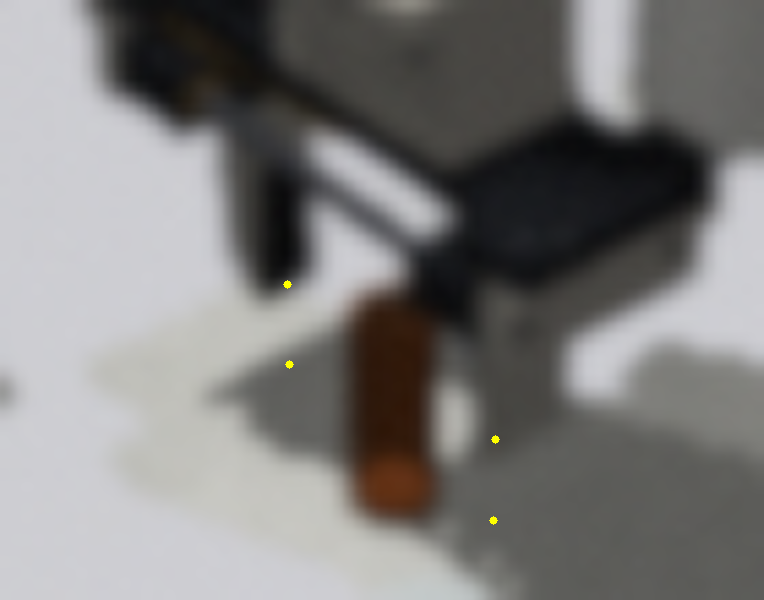

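Emit:
play_rows([
  [[0,0.0015,0.01],[0,0,0],1],
  [[0,0.0015,0.02],[0,0,0],1],
  [[0,0.0015,0.028],[0,0,0],1],
  [[0,0.0015,0.028],[0,0,0],1],
])

```text
clock: 4.45
position: [0.6634, -0.0837, 0.0145]
ee_rot: [3.136, -0.194, -0.002]
force: [-0.4, 0.2, -0.3]
width: 0.997
```

Run:
```python
from h import *
plan(.6636,-.0838,.03,-7)
im,d=fing("pics/s5z.png",zs=(.038,))
```

```text
t 4.45 pos [ 0.6634 -0.0837  0.0145] yaw -7.09 tilt 0.08 F [-0.37  0.22 -0.31] w 0.9968
 q [ 0.297  0.734 -0.399  1.611  0.348  0.869 -0.361]
 shift [0.0005, 0.0002, -0.031] turn [0.0001, 0.0013, -0.0015]
```

View pics/s5z.png

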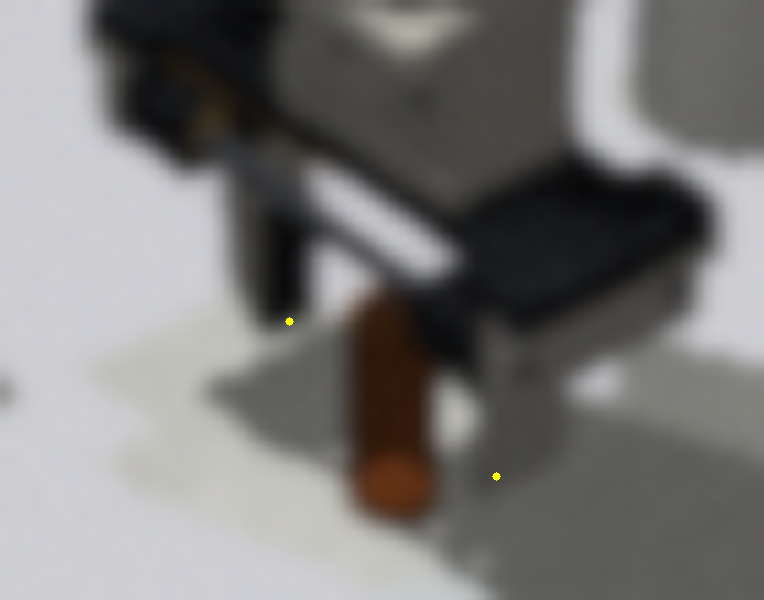

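Emit:
play_rows([
  [[0,0,0],[0,0,0],-0.2],
  [[0,0,0],[0,0,0],-0.4],
  [[0,0,0],[0,0,0],-0.7],
  [[0,0,0],[0,0,0],-0.7],
  [[0,0,0],[0,0,0],-0.7],
  [[0,0,0],[0,0,0],-0.7],
], newtons=12)

```text
clock: 5.1
position: [0.664, -0.0837, 0.0155]
ee_rot: [3.136, -0.194, 0.0]
force: [0.4, -0.8, -0.1]
width: 0.531
```

Run:
```python
from h import *
plan(.6636,-.0838,.2,-7)
im,d=fing("pics/s6z.png",zs=(.038,))
```

```text
t 5.1 pos [ 0.664  -0.0837  0.0155] yaw -7.1 tilt 0.0 F [ 0.41 -0.84 -0.05] w 0.5313
 q [ 0.297  0.733 -0.4    1.61   0.348  0.869 -0.361]
 shift [-0.0007, 0.0003, -0.3691] turn [0.0001, -0.0001, -0.0016]
```

View pics/s6z.png

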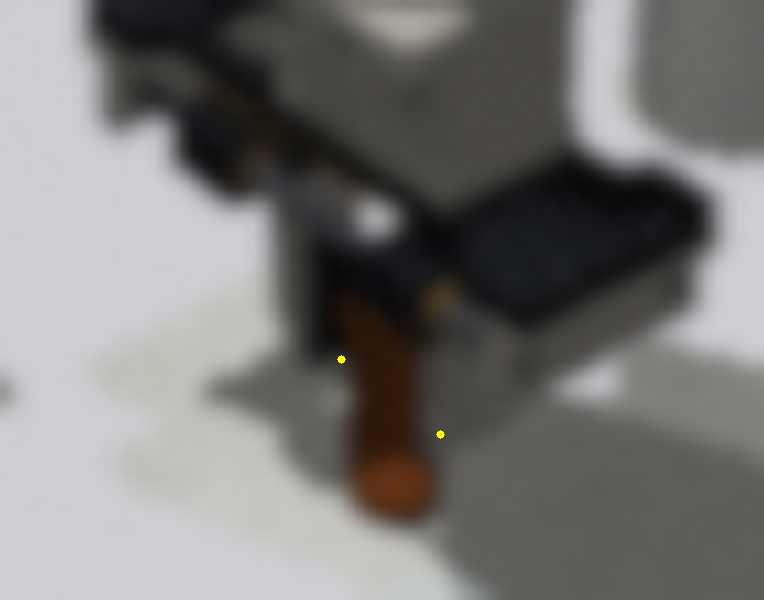

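Run:
```python
from h import *
im,d=fing("pics/s7z.png",zs=())
q=cloud("side",d);np.set_printoptions(precision=3,suppress=True,linewidth=200)
print(arm.observe()["width"],arm.observe()["force"])
for v in (154,158,161,164,168,172): print(v,"\n",np.c_[np.arange(308,334,2),q[v,308:334:2]].T)
```

```text
0.43551383720452147 [0.17  0.916 0.458]
154 
 [[308.    310.    312.    314.    316.    318.    320.    322.    324.    326.    328.    330.    332.   ]
 [ -0.019   0.701   0.692  -0.019   0.646   0.637   0.629   0.625   0.62    0.617   0.596   0.591   0.587]
 [  0.655  -0.076  -0.076   0.655  -0.046  -0.045  -0.045  -0.049  -0.052  -0.058  -0.042  -0.046  -0.05 ]
 [  0.861   0.07    0.075   0.861   0.116   0.121   0.125   0.125   0.126   0.124   0.145   0.145   0.145]]
158 
 [[308.    310.    312.    314.    316.    318.    320.    322.    324.    326.    328.    330.    332.   ]
 [  0.756   0.7     0.69    0.688   0.672   0.639   0.627   0.618   0.616   0.609   0.615   0.583   0.577]
 [ -0.122  -0.075  -0.073  -0.081  -0.072  -0.046  -0.042  -0.042  -0.047  -0.048  -0.064  -0.037  -0.038]
 [ -0.002   0.056   0.062   0.058   0.072   0.105   0.113   0.118   0.116   0.12    0.107   0.14    0.142]]
161 
 [[308.    310.    312.    314.    316.    318.    320.    322.    324.    326.    328.    330.    332.   ]
 [  0.742   0.736   0.692  -0.019   0.669   0.661   0.657   0.652   0.636   0
[... 849 characters left out ...]
3   0.652   0.636   0.624   0.626   0.664   0.66 ]
 [ -0.081  -0.084  -0.092  -0.097  -0.07   -0.07   -0.071  -0.079  -0.071  -0.066  -0.077  -0.13   -0.136]
 [  0.002   0.003  -0.001  -0.001   0.034   0.04    0.043   0.039   0.053   0.063   0.055   0.001  -0.   ]]
172 
 [[308.    310.    312.    314.    316.    318.    320.    322.    324.    326.    328.    330.    332.   ]
 [  0.702   0.7     0.694   0.689   0.672   0.66    0.655   0.652   0.651   0.659   0.655   0.649   0.647]
 [ -0.067  -0.073  -0.077  -0.081  -0.072  -0.069  -0.073  -0.079  -0.088  -0.105  -0.111  -0.113  -0.122]
 [  0.001  -0.001  -0.001   0.      0.015   0.024   0.024   0.022   0.018   0.003   0.      0.003  -0.001]]
```

View pics/s7z.png

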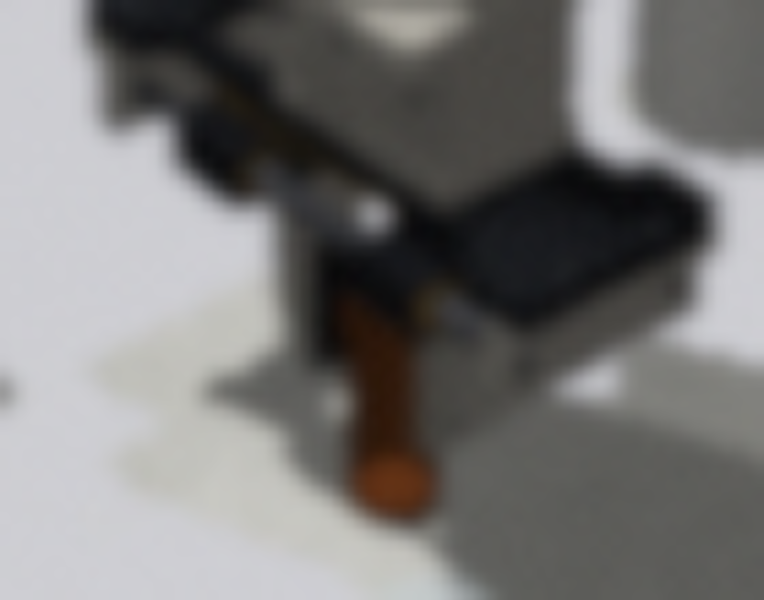

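The depth column on the vial is vertical: (0.661,-0.070) from z 0.024 to 0.067. So it isn't tilted, only partly hidden by the near finger. The fingers are still closing, so I'll continue.

Emit:
play_rows([
  [[0,0,0],[0,0,0],-0.8],
  [[0,0,0],[0,0,0],-0.8],
  [[0,0,0],[0,0,0],-0.8],
  [[0,0,0],[0,0,0],-0.8],
  [[0,0,0],[0,0,0],-0.8],
  [[0,0,0],[0,0,0],-0.8],
], newtons=12)

```text
clock: 5.8
position: [0.664, -0.0837, 0.0154]
ee_rot: [3.136, -0.194, 0.0]
force: [-0.0, -0.2, 0.2]
width: 0.311
```

Run:
```python
from h import *
plan(.6636,-.0838,.25,-7)
im,d=fing("pics/s8z.png",zs=())
print(arm.observe()["width"])
```

```text
t 5.8 pos [ 0.664  -0.0837  0.0154] yaw -7.09 tilt 0.0 F [-0.02 -0.15  0.25] w 0.3108
 q [ 0.297  0.733 -0.4    1.61   0.348  0.869 -0.361]
 shift [-0.0006, 0.0003, -0.4691] turn [0.0001, -0.0001, -0.0016]
0.30759595166010834
```

View pics/s8z.png

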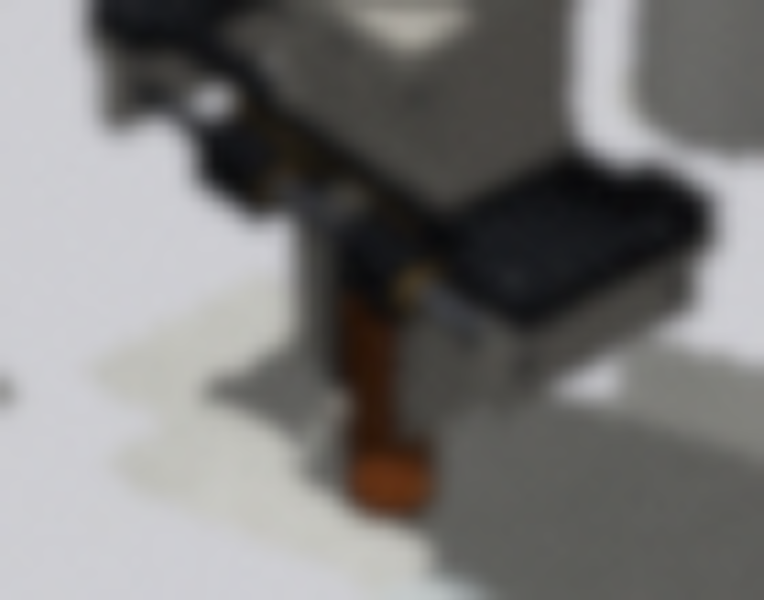

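Width 0.308 × 92 mm = 28.3 mm, so the vial is held. Next I lift it.

Emit:
play_rows([
  [[0,0,-0.01],[0,0,0],-0.8],
  [[0,0,-0.03],[0,0,0],-0.8],
  [[0,0,-0.06],[0,0,0],-0.8],
  [[0,0,-0.1],[0,0,0],-0.8],
  [[0,0,-0.14],[0,0,0],-0.8],
  [[0,0,-0.18],[0,0,0],-0.8],
  [[0,0,-0.22],[0,0,0],-0.8],
  [[0,0,-0.26],[0,0,0],-0.8],
  [[0,0,-0.29],[0,0,0],-0.8],
  [[0,0,-0.3],[0,0,0],-0.8],
], newtons=12)

```text
clock: 6.85
position: [0.665, -0.0836, 0.1683]
ee_rot: [-3.136, 0.194, -0.006]
force: [0.4, -0.3, -0.4]
width: 0.309
```

Run:
```python
from h import *
im,d=fing("pics/s9z.png",box=(250,80,370,180),zs=())
plan(.4607,.235,.17,40)
```

```text
t 6.9 pos [ 0.6648 -0.0836  0.1678] yaw -7.1 tilt 0.18 F [ 0.42 -0.82  0.4 ] w 0.3084
 q [ 0.325  0.581 -0.448  1.474  0.265  1.144 -0.292]
 shift [-0.4838, -0.5819, -0.0057] turn [0.0011, -0.0028, -0.7849]
```

View pics/s9z.png

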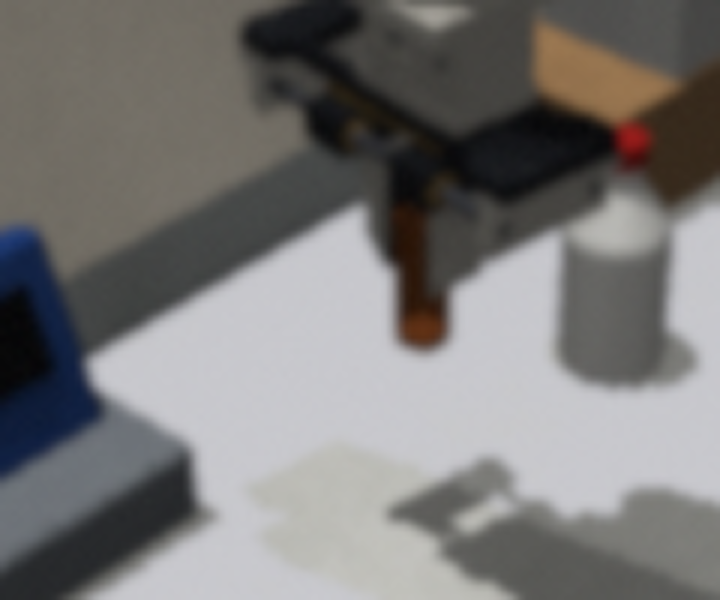

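Emit:
play_rows([
  [[-0.02,-0.02,0],[0,0,-0.04],-0.8],
  [[-0.06,-0.07,0],[0,0,-0.1],-0.8],
  [[-0.12,-0.14,0],[0,0,-0.19],-0.8],
  [[-0.18,-0.21,0],[0,0,-0.29],-0.8],
  [[-0.24,-0.28,0],[0,0,-0.39],-0.8],
  [[-0.3,-0.36,0],[0,0,-0.49],-0.8],
  [[-0.36,-0.43,0],[0,0,-0.59],-0.8],
  [[-0.42,-0.5,0],[0,0,-0.68],-0.8],
  [[-0.46,-0.55,0],[0,0,-0.75],-0.8],
  [[-0.484,-0.582,0],[0,0,-0.785],-0.8],
])

```text
clock: 7.9
position: [0.4564, 0.2373, 0.1648]
ee_rot: [-2.947, -1.087, 0.003]
force: [0.5, 0.1, -2.0]
width: 0.31
```

Emit:
play_rows([
  [[0,0,0],[0,0,0],-0.8],
  [[0,0,0],[0,0,0],-0.8],
])

```text
clock: 8.1
position: [0.4597, 0.2342, 0.1648]
ee_rot: [2.952, 1.074, -0.002]
force: [1.0, -1.3, -0.5]
width: 0.305
```

Run:
```python
from h import *
im,d=fing("pics/s10z.png",box=(230,190,350,290),zs=())
np.savez("s10.npz",im=im,d=d)
plan(.4607,.235,.1,40)
```

```text
t 8.15 pos [0.4602 0.2335 0.1648] yaw 39.89 tilt 0.08 F [ 0.96 -0.68 -0.21] w 0.3068
 q [-0.     0.406 -0.756  1.844  0.324  1.02  -0.193]
 shift [0.0028, -0.0017, 0.1296] turn [0.0006, 0.0012, -0.0018]
```

View pics/s10z.png

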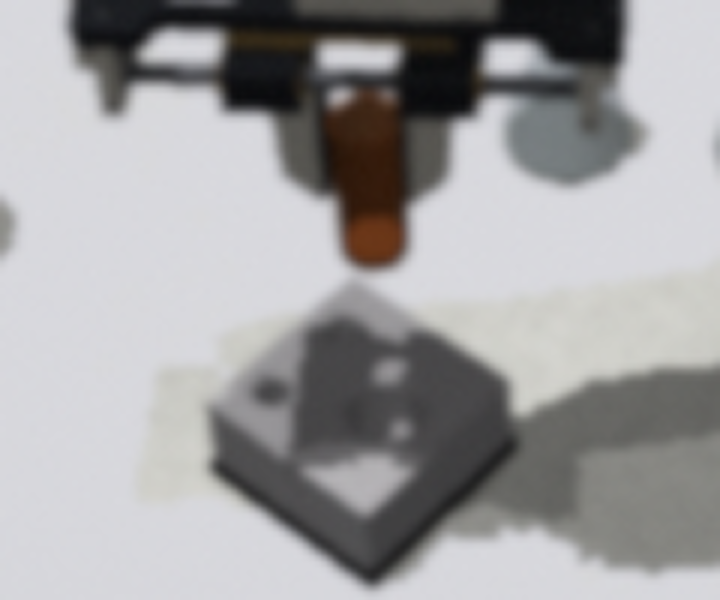

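The side view shows the vial hanging upright above the block, with its bottom near (292,233) px. The bore's mouth is at about (294,256). Next I measure the vial against the bore in this same camera.

Run:
```python
from h import *
b=np.load("side0.npz");a=np.load("top0.npz")
t=np.linspace(0,2*np.pi,72)
def circ(x,y,z,r): return np.c_[x+r*np.cos(t),y+r*np.sin(t),np.full(72,z)]
out=[]
for n,im,box in (("side",b["im"],(262,236,318,284)),("top",a["im"],(232,208,274,252))):
    x0,y0,x1,y1=box;k=8 if n=="side" else 9
    z=cv2.resize(im[y0:y1,x0:x1][...,::-1],None,fx=k,fy=k,interpolation=cv2.INTER_CUBIC)
    for (x,y),col in (((.4601,.2355),(0,0,255)),((.4607,.2346),(0,255,0)),((.459,.2334),(255,0,0))):
        p=((proj(n,circ(x,y,.048,.0155))-[x0,y0]+.5)*k).astype(np.int32); cv2.polylines(z,[p],True,col,1)
    out.append(z)
h=max(o.shape[0] for o in out); out=[cv2.copyMakeBorder(o,0,h-o.shape[0],0,0,cv2.BORDER_CONSTANT) for o in out]
m=np.hstack(out); print(m.shape); m=cv2.resize(m,None,fx=.95,fy=.95) if m.shape[1]>800 else m; cv2.imwrite("pics/bores.png",m)
# block face edges + corners by side view: vial
s=np.load("s10.npz"); im=s["im"].astype(float); sat=im.max(2)-im.min(2); q=cloud("side",s["d"])
for v in range(222,237):
    r=sat[v,278:306]; th=r.max()/2; idx=np.nonzero(r>th)[0]
    if len(idx)==0 or r.max()<25: print(v,r.max());continue
    i,j=idx[0],idx[-1]
    L=278+i-(r[i]-th)/(r[i]-r[i-1]); Rr=278+j+(r[j]-th)/(r[j]-r[j+1])
    c=(L+Rr)/2; print(v,round(L,2),round(Rr,2),round(c,2),q[v,int(round(c))].round(4), r.max())
```

```text
(396, 826, 3)
222 286.18 296.64 291.41 [0.4501 0.243  0.1929] 42.0
223 286.5 296.54 291.52 [0.4472 0.2427 0.1916] 41.0
224 286.82 296.4 291.61 [0.4491 0.2413 0.1858] 42.0
225 287.19 296.25 291.72 [0.4486 0.242  0.1834] 51.0
226 287.53 296.19 291.86 [0.4488 0.242  0.18  ] 67.0
227 287.44 296.36 291.9 [0.4494 0.2416 0.176 ] 78.0
228 287.28 296.54 291.91 [0.4495 0.2417 0.1726] 82.0
229 287.2 296.59 291.89 [0.4475 0.2437 0.1724] 82.0
230 287.28 296.5 291.89 [0.4498 0.2418 0.1657] 82.0
231 287.5 296.23 291.86 [0.4496 0.2422 0.1628] 82.0
232 287.96 295.68 291.82 [0.4498 0.2423 0.1593] 76.0
233 288.59 295.18 291.88 [0.4496 0.2427 0.1564] 54.0
234 23.0
235 6.0
236 6.0
```

View pics/bores.png

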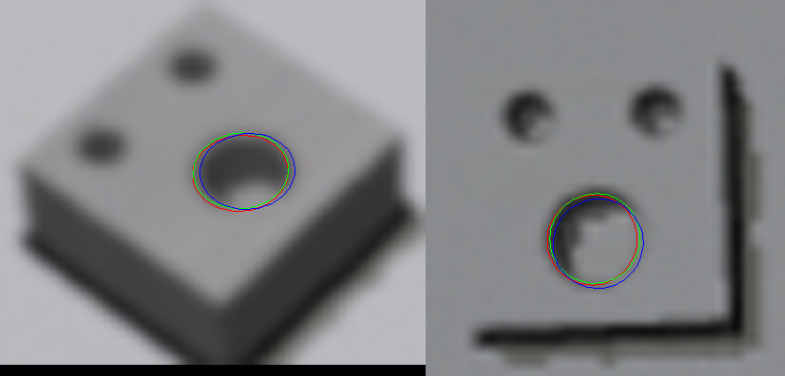

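Run:
```python
from h import *
for X in ((.46,.2328),(.46,.234),(.4607,.2346),(.4600,.2350)):
    print(X,proj("side",np.r_[X,.048])[0],proj("side",np.r_[X,.15])[0],proj("top",np.r_[X,.048])[0])
# bore in side0: fit dark region edges
b=np.load("side0.npz"); g=cv2.cvtColor(b["im"],cv2.COLOR_RGB2GRAY).astype(float)
for v in range(252,265): print(v,g[v,284:304].astype(int))
# block depth relative
q=cloud("side",b["d"]); m=(abs(q[...,2]-.048)<.006)&(abs(q[...,0]-.475)<.04)&(abs(q[...,1]-.235)<.04); print(q[m][:,2].mean())
```

```text
(0.46, 0.2328) [293.94560158 257.64319695] [292.03804406 230.16907422] [251.90938539 235.63960325]
(0.46, 0.234) [293.6006777  257.92494953] [291.66607223 230.45397676] [251.50230939 235.63091101]
(0.4607, 0.2346) [293.22991801 257.91277703] [291.26783322 230.44186702] [251.30793096 235.38994798]
(0.46, 0.235) [293.31292236 258.15999875] [291.35572333 230.69167867] [251.16308335 235.62366693]
252 [150 149 150 149 148 147 145 143 141 141 141 142 144 147 147 149 150 150
 151 152]
253 [150 149 149 148 145 139 134 127 124 122 122 122 126 132 138 145 148 151
 151 152]
254 [149 148 148 145 137 123 109  97  90  89  89  90  94 104 120 136 146 150
 151 150]
255 [149 148 146 138 123 102  84  71  66  66  66  68  72  81  97 118 138 148
 151 151]
256 [148 147 141 128 106  81  65  60  59  60  62  63  64  68  78  99 125 142
 149 151]
257 [147 145 138 119  89  64  57  57  59  61  62  62  64  64  69  86 115 138
 148 151]
258 [147 145 135 113  83  60  55  57  59  61  64  66  68  67  67  82 111 136
 147 151]
259 [147 145 137 115  84  61  55  59  64  70  78  83  83  79  76  89 115 139
 149 153]
260 [148 148 142 125  97  70  61  69  82  96 108 116 116 108  99 106 128 144
 152 154]
261 [149 149 145 136 114  90  77  86 106 126 134 140 139 134 126 129 141 149
 152 150]
262 [149 149 149 144 134 119 106 106 121 139 145 147 146 144 143 143 149 151
 151 143]
263 [149 149 150 150 146 140 133 130 134 142 147 146 147 148 149 151 152 150
 141 126]
264 [150 151 150 151 150 150 148 146 146 148 149 148 148 150 152 153 150 142
 124  99]
0.04788715460315391
```

Emit:
play_rows([
  [[0.0,0,0.03],[0,0,0],-0.8],
  [[0,0,0.07],[0,0,0],-0.8],
  [[0,0,0.11],[0,0,0],-0.8],
  [[0,0,0.15],[0,0,0],-0.8],
  [[0,0,0.18],[0,0,0],-0.8],
  [[0,0,0.18],[0,0,0],-0.8],
  [[0,0,0.18],[0,0,0],-0.8],
])

```text
clock: 8.85
position: [0.4602, 0.234, 0.0754]
ee_rot: [2.953, 1.072, -0.001]
force: [0.1, -0.5, 0.1]
width: 0.309
```

```bash
cat >> h.py <<'E'
def vialcols(im,q,rows,u0,u1):
    im=im.astype(float); sat=im.max(2)-im.min(2); o=[]
    for v in rows:
        r=sat[v,u0:u1]; 
        if r.max()<30: continue
        th=r.max()/2; idx=np.nonzero(r>th)[0]; i,j=idx[0],idx[-1]
        if i==0 or j==len(r)-1: continue
        L=u0+i-(r[i]-th)/(r[i]-r[i-1]); Rr=u0+j+(r[j]-th)/(r[j]-r[j+1]); c=(L+Rr)/2
        F=q[v,int(round(c))]; cam=np.array([-.019,.655]); n=(F[:2]-cam)/np.linalg.norm(F[:2]-cam)
        o.append((v,L,Rr,c,*F,*(F[:2]+n*.014))); print(np.round(o[-1],4))
    return np.array(o)
E
python3 - <<'E'
from h import *
im,d=fing("pics/s11z.png",box=(245,200,335,275),zs=())
np.savez("s11.npz",im=im,d=d); q=cloud("side",d)
vialcols(im,q,range(236,262),278,308)
plan(.4607,.235,.1,40)
E
```

```text
[2.360000e+02 2.858571e+02 2.972500e+02 2.915536e+02 4.688000e-01
 2.264000e-01 1.172000e-01 4.794000e-01 2.171000e-01]
[2.370000e+02 2.859643e+02 2.974062e+02 2.916853e+02 4.706000e-01
 2.251000e-01 1.111000e-01 4.811000e-01 2.158000e-01]
[2.380000e+02 2.864286e+02 2.975625e+02 2.919955e+02 4.684000e-01
 2.272000e-01 1.109000e-01 4.790000e-01 2.180000e-01]
[2.390000e+02 2.868214e+02 2.975278e+02 2.921746e+02 4.693000e-01
 2.267000e-01 1.061000e-01 4.798000e-01 2.174000e-01]
[2.400000e+02 2.868667e+02 2.975625e+02 2.922146e+02 4.514000e-01
 2.426000e-01 1.304000e-01 4.619000e-01 2.334000e-01]
[2.410000e+02 2.870000e+02 2.976667e+02 2.923333e+02 4.498000e-01
 2.442000e-01 1.296000e-01 4.604000e-01 2.350000e-01]
[2.420000e+02 2.870500e+02 2.977667e+02 2.924083e+02 4.512000e-01
 2.432000e-01 1.240000e-01 4.618000e-01 2.340000e-01]
[2.430000e+02 2.871818e+02 2.977333e+02 2.924576e+02 4.505000e-01
 2.441000e-01 1.217000e-01 4.610000e-01 2.348000e-01]
[2.440000e+02 2.870909e+02 2.978667e+02 2.924788e+02 4.500000e-01
 2.447000e-01 1.191000e-01 4.605000e-01 2.355000e-01]
[2.450000e+02 2.8720
[... 1162 characters left out ...]
-01 2.311000e-01]
[2.550000e+02 2.888030e+02 2.981731e+02 2.934881e+02 4.498000e-01
 2.442000e-01 7.780000e-02 4.603000e-01 2.350000e-01]
[2.560000e+02 2.891154e+02 2.976667e+02 2.933910e+02 4.506000e-01
 2.437000e-01 7.280000e-02 4.612000e-01 2.345000e-01]
[2.570000e+02 2.896667e+02 2.969444e+02 2.933056e+02 4.505000e-01
 2.441000e-01 6.930000e-02 4.610000e-01 2.349000e-01]
[2.580000e+02 2.901818e+02 2.963000e+02 2.932409e+02 4.498000e-01
 2.449000e-01 6.690000e-02 4.603000e-01 2.357000e-01]
t 8.9 pos [0.4605 0.2345 0.0759] yaw 39.91 tilt 0.03 F [-1.12 -0.29 -0.  ] w 0.3086
 q [-0.063  0.514 -0.693  1.943  0.436  0.838 -0.294]
 shift [0.001, -0.0005, -0.0482] turn [0.0002, -0.0003, -0.0014]
```

View pics/s11z.png

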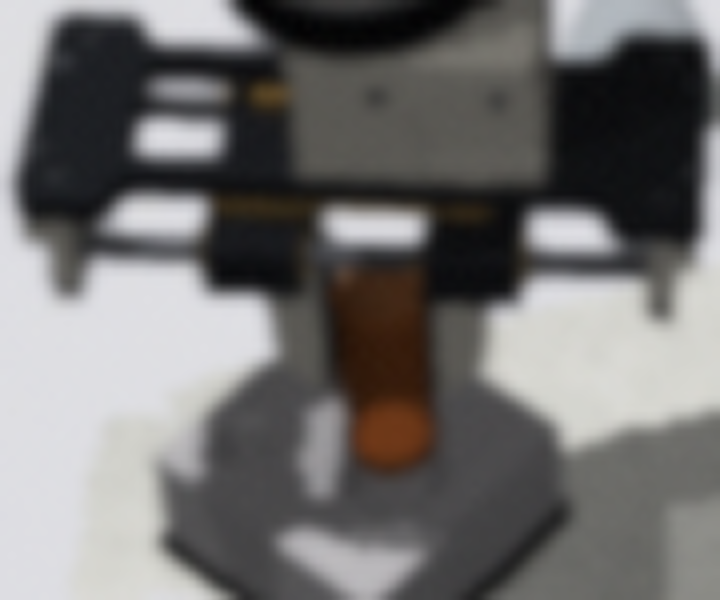

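Emit:
play_rows([
  [[0.0015,0,0.005],[0,0,0],-0.8],
  [[0.0015,0,0.012],[0,0,0],-0.8],
  [[0.0015,0,0.02],[0,0,0],-0.8],
  [[0.0015,0,0.026],[0,0,0],-0.8],
  [[0.0015,0,0.032],[0,0,0],-0.8],
  [[0.0015,0,0.038],[0,0,0],-0.8],
])

```text
clock: 9.5
position: [0.4603, 0.2354, 0.0561]
ee_rot: [2.952, 1.075, -0.0]
force: [0.2, -0.6, -0.3]
width: 0.307
```

Run:
```python
from h import *
im,d=fing("pics/s12z.png",box=(245,200,335,275),zs=())
plan(.4607,.235,.036,40); print(arm.observe()["ft_torque"])
```

```text
t 9.55 pos [0.4601 0.2352 0.0557] yaw 40.0 tilt 0.04 F [ 0.03 -0.5  -0.12] w 0.3099
 q [-0.081  0.541 -0.673  1.96   0.465  0.799 -0.319]
 shift [0.0006, 0.001, 0.0395] turn [0.0001, 0.0006, 0.0001]
[-0.03732086 -0.27373678 -0.03109143]
```

View pics/s12z.png

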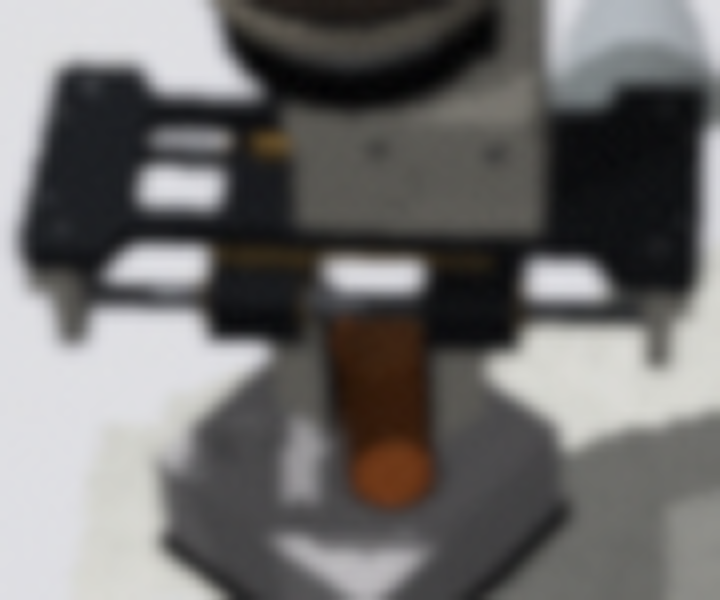

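Run:
```python
from h import *
n=np.array([-.752,.66])*.014
for z in (.04,.048,.055,.06,.065,.07): print(z,proj("side",np.r_[np.array([.46,.2345])+n,z])[0])
im,d=eyes.get_image("side"); q=cloud("side",d)
im=im.astype(float);sat=im.max(2)-im.min(2)
print(sat[254:268,293]); print(q[244:268,293].round(4))
```

```text
0.04 [293.92402986 264.54966718]
0.048 [293.78241459 262.56229957]
0.055 [293.65727614 260.80512345]
0.06 [293.56718274 259.53944192]
0.065 [293.47649238 258.26486401]
0.07 [293.38519944 256.98130031]
[47. 60. 76. 83. 85. 85. 85. 82. 68. 34.  8.  2.  2.  2.]
[[0.4669 0.2267 0.0896]
 [0.468  0.2259 0.0841]
 [0.4491 0.2428 0.1108]
 [0.4486 0.2435 0.1082]
 [0.4506 0.2419 0.1014]
 [0.4493 0.2433 0.1001]
 [0.4497 0.2432 0.0959]
 [0.4504 0.2428 0.0913]
 [0.4496 0.2437 0.089 ]
 [0.4519 0.2419 0.0816]
 [0.4488 0.2449 0.0832]
 [0.4513 0.2429 0.0753]
 [0.45   0.2443 0.0739]
 [0.4514 0.2433 0.0678]
 [0.4504 0.2444 0.0658]
 [0.4504 0.2446 0.0622]
 [0.4514 0.244  0.0567]
 [0.4506 0.2449 0.0544]
 [0.4511 0.2447 0.0497]
 [0.4499 0.246  0.048 ]
 [0.4472 0.2486 0.049 ]
 [0.446  0.2499 0.0473]
 [0.4427 0.253  0.0493]
 [0.4416 0.2542 0.0475]]
```

Emit:
play_rows([
  [[0,0,0.006],[0,0,0],-0.8],
  [[0,0,0.012],[0,0,0],-0.8],
  [[0,0,0.018],[0,0,0],-0.8],
  [[0,0,0.018],[0,0,0],-0.8],
])

```text
clock: 10.0
position: [0.4602, 0.2352, 0.047]
ee_rot: [2.952, 1.075, -0.001]
force: [0.9, -0.7, -0.6]
width: 0.306
```

Run:
```python
from h import *
im,d=fing("pics/s13z.png",box=(245,200,335,275),zs=())
plan(.4607,.235,.036,40); print(arm.observe()["ft_torque"])
q=cloud("side",d); vialcols(im,q,range(250,266),278,308)
```

```text
t 10.05 pos [0.4601 0.2353 0.0471] yaw 40.01 tilt 0.03 F [ 0.36 -0.71 -1.42] w 0.311
 q [-0.089  0.553 -0.664  1.967  0.477  0.782 -0.33 ]
 shift [0.0005, 0.0011, 0.0222] turn [-0.0, 0.0006, 0.0001]
[-0.26589615 -0.27502353  0.04235919]
[2.500000e+02 2.872692e+02 2.978529e+02 2.925611e+02 4.499000e-01
 2.430000e-01 9.560000e-02 4.604000e-01 2.338000e-01]
[2.510000e+02 2.874615e+02 2.978667e+02 2.926641e+02 4.486000e-01
 2.444000e-01 9.420000e-02 4.591000e-01 2.352000e-01]
[2.520000e+02 2.876071e+02 2.978438e+02 2.927254e+02 4.509000e-01
 2.426000e-01 8.680000e-02 4.614000e-01 2.334000e-01]
[2.530000e+02 2.877917e+02 2.979000e+02 2.928458e+02 4.498000e-01
 2.437000e-01 8.500000e-02 4.604000e-01 2.345000e-01]
[2.540000e+02 2.878000e+02 2.980769e+02 2.929385e+02 4.508000e-01
 2.431000e-01 7.980000e-02 4.613000e-01 2.339000e-01]
[2.550000e+02 2.879500e+02 2.980385e+02 2.929942e+02 4.498000e-01
 2.443000e-01 7.790000e-02 4.603000e-01 2.350000e-01]
[2.560000e+02 2.883000e+02 2.980714e+02 2.931857e+02 4.496000e-01
 2.446000e-01 7.450000e-02 4.602000e-01 2.354000e-01]
[2.570000e+02 2.891364e+02 2.978529e+02 2.934947e+02 4.500000e-01
 2.445000e-01 7.020000e-02 4.605000e-01 2.353000e-01]
[2.580000e+02 2.894375e+02 2.980455e+02 2.937415e+02 4.486000e-01
 2.428000e-01 6.590000e-02 4.591000e-01 2.335000e-01]
[2.590000e+02 2.891957e+02 2.983036e+02 2.937496e+02 4.487000e-01
 2.429000e-01 6.210000e-02 4.592000e-01 2.337000e-01]
[2.600000e+02 2.889138e+02 2.983710e+02 2.936424e+02 4.474000e-01
 2.442000e-01 6.040000e-02 4.579000e-01 2.350000e-01]
[2.610000e+02 2.890000e+02 2.981111e+02 2.935556e+02 4.499000e-01
 2.423000e-01 5.260000e-02 4.604000e-01 2.331000e-01]
[2.62000e+02 2.89525e+02 2.97525e+02 2.93525e+02 4.49300e-01 2.43000e-01
 4.97000e-02 4.59800e-01 2.33800e-01]
[2.630000e+02 2.904500e+02 2.968077e+02 2.936288e+02 4.501000e-01
 2.426000e-01 4.460000e-02 4.606000e-01 2.333000e-01]
```

View pics/s13z.png

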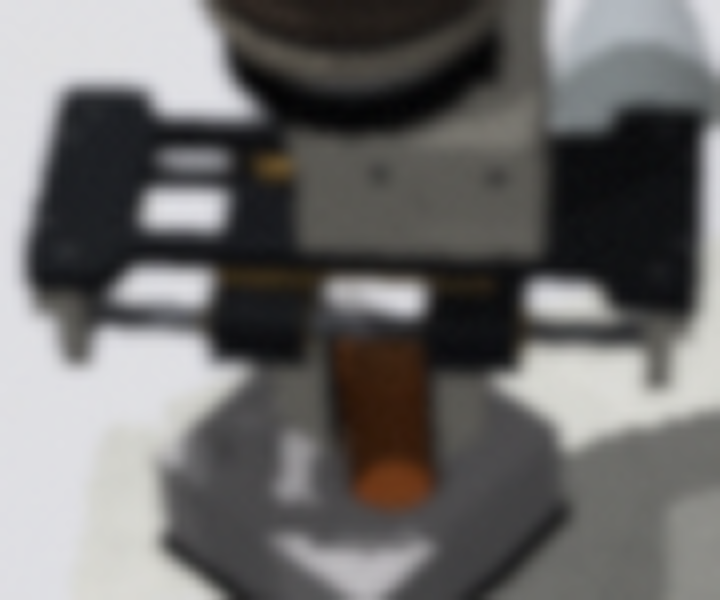

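Emit:
play_rows([
  [[0,0,0.006],[0,0,0],-0.8],
  [[0,0,0.012],[0,0,0],-0.8],
  [[0,0,0.018],[0,0,0],-0.8],
  [[0,0,0.018],[0,0,0],-0.8],
])

```text
clock: 10.45
position: [0.4602, 0.2353, 0.038]
ee_rot: [2.952, 1.075, -0.001]
force: [0.4, -1.0, -1.2]
width: 0.309
```

Run:
```python
from h import *
im,d=fing("pics/s14z.png",box=(245,200,335,275),zs=())
plan(.4607,.235,.036,40); print(arm.observe()["ft_torque"])
```

```text
t 10.5 pos [0.4602 0.2353 0.0381] yaw 40.01 tilt 0.03 F [ 1.13 -1.11 -1.5 ] w 0.3089
 q [-0.097  0.565 -0.655  1.974  0.49   0.764 -0.342]
 shift [0.0005, 0.0011, 0.0042] turn [-0.0, 0.0005, 0.0001]
[-0.2776235  -0.43612102 -0.07356671]
```

View pics/s14z.png

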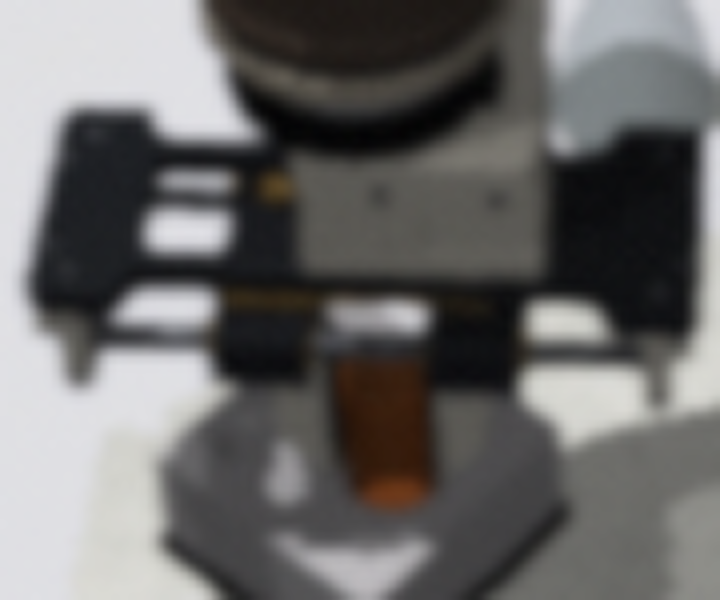

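Emit:
play_rows([
  [[0,0,0.004],[0,0,0],-0.8],
  [[0,0,0.008],[0,0,0],-0.8],
  [[0,0,0.008],[0,0,0],-0.8],
])

```text
clock: 10.8
position: [0.4603, 0.2354, 0.0347]
ee_rot: [2.952, 1.074, 0.0]
force: [0.1, -2.7, 5.9]
width: 0.308
```

Run:
```python
from h import *
im,d=fing("pics/s15z.png",box=(245,200,335,275),zs=())
plan(.4607,.235,.036,40); print(arm.observe()["ft_torque"])
```

```text
t 10.85 pos [0.4604 0.2354 0.0347] yaw 40.0 tilt 0.03 F [-0.52 -2.89  5.53] w 0.3094
 q [-0.101  0.569 -0.65   1.977  0.496  0.757 -0.347]
 shift [0.0, 0.001, -0.0025] turn [0.0005, -0.0001, 0.0001]
[-0.676356    0.00965655  0.03839541]
```

View pics/s15z.png

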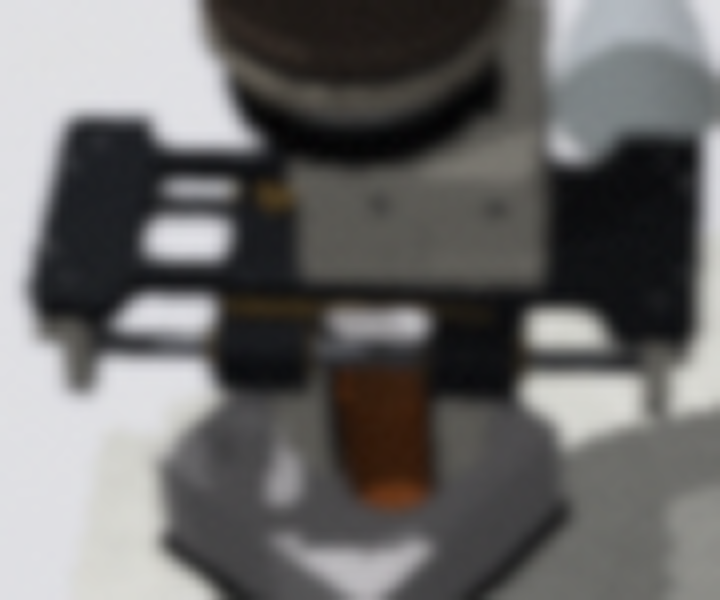

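The push reaches 5.5 N at state z 0.0347, and the bench-to-bore difference predicted 0.0354, so the vial has bottomed. I'll open the jaws.

Emit:
play_rows([
  [[0,0,0],[0,0,0],-0.3],
  [[0,0,0],[0,0,0],0],
  [[0,0,0],[0,0,0],0.3],
  [[0,0,0],[0,0,0],0.6],
  [[0,0,0],[0,0,0],0.8],
  [[0,0,0],[0,0,0],0.8],
  [[0,0,0],[0,0,0],0.8],
  [[0,0,0],[0,0,0],0.8],
])

```text
clock: 11.65
position: [0.4603, 0.2355, 0.0344]
ee_rot: [-2.952, -1.075, -0.0]
force: [0.2, 0.3, 1.0]
width: 0.878
```

Run:
```python
from h import *
im,d=fing("pics/s16z.png",box=(245,200,335,275),zs=())
plan(.4607,.235,.2,40)
```

```text
t 11.7 pos [0.4603 0.2355 0.0344] yaw 40.0 tilt 0.0 F [ 0.62 -0.77  0.51] w 0.8931
 q [-0.101  0.57  -0.65   1.977  0.496  0.756 -0.347]
 shift [-0.0, 0.0012, -0.3312] turn [0.0, -0.0, 0.0001]
```

View pics/s16z.png

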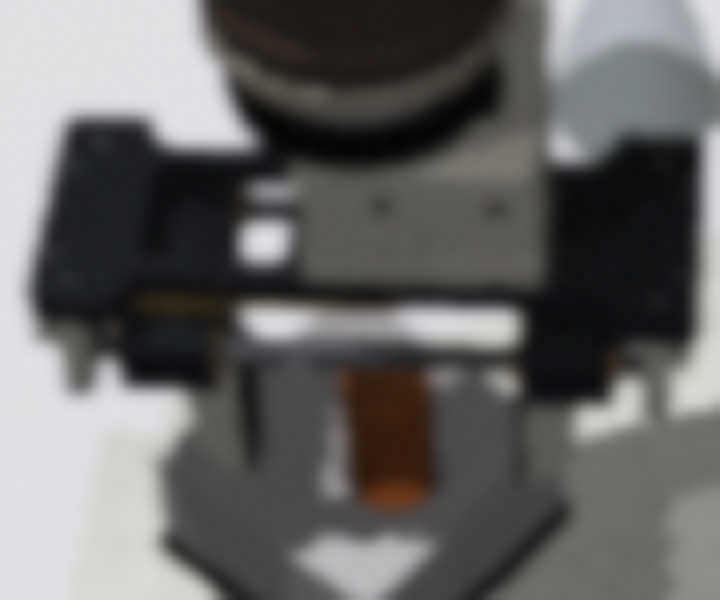

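Emit:
play_rows([
  [[0,0,-0.01],[0,0,0],0.9],
  [[0,0,-0.03],[0,0,0],0.9],
  [[0,0,-0.06],[0,0,0],1],
  [[0,0,-0.1],[0,0,0],1],
  [[0,0,-0.16],[0,0,0],1],
  [[0,0,-0.23],[0,0,0],1],
  [[0,0,-0.31],[0,0,0],1],
  [[0,0,-0.39],[0,0,0],1],
  [[0,0,-0.46],[0,0,0],1],
  [[0,0,-0.5],[0,0,0],1],
])

```text
clock: 12.7
position: [0.4605, 0.2365, 0.2889]
ee_rot: [-2.951, -1.076, -0.007]
force: [0.6, 0.1, 0.4]
width: 1.0
```

Run:
```python
from h import *
im,d=fing("pics/s17z.png",box=(245,200,335,275),zs=())
np.savez("s17.npz",im=im,d=d)
q=cloud("side",d); vialcols(im,q,range(242,266),278,308)
plan(.5125,-.26,.285,30)
```

```text
[2.440000e+02 2.882000e+02 2.968571e+02 2.925286e+02 4.685000e-01
 2.253000e-01 8.700000e-02 4.790000e-01 2.160000e-01]
[2.450000e+02 2.874167e+02 2.979231e+02 2.926699e+02 4.673000e-01
 2.266000e-01 8.540000e-02 4.778000e-01 2.174000e-01]
[2.460000e+02 2.873077e+02 2.982667e+02 2.927872e+02 4.683000e-01
 2.259000e-01 8.000000e-02 4.789000e-01 2.166000e-01]
[2.470000e+02 2.873333e+02 2.983571e+02 2.928452e+02 4.686000e-01
 2.258000e-01 7.590000e-02 4.791000e-01 2.166000e-01]
[2.480000e+02 2.875417e+02 2.983214e+02 2.929315e+02 4.705000e-01
 2.245000e-01 6.940000e-02 4.810000e-01 2.152000e-01]
[2.490000e+02 2.878333e+02 2.981429e+02 2.929881e+02 4.685000e-01
 2.264000e-01 6.890000e-02 4.790000e-01 2.172000e-01]
[2.500000e+02 2.881364e+02 2.978846e+02 2.930105e+02 4.679000e-01
 2.272000e-01 6.610000e-02 4.784000e-01 2.179000e-01]
[2.510000e+02 2.882917e+02 2.979583e+02 2.931250e+02 4.505000e-01
 2.427000e-01 9.110000e-02 4.610000e-01 2.335000e-01]
[2.520000e+02 2.883500e+02 2.979545e+02 2.931523e+02 4.493000e-01
 2.440000e-01 8.940000e-02 4.598000e-01 2.347000e-01]
[2.530000e+02 2.8838
[... 799 characters left out ...]
00e-01 2.332000e-01]
[2.600000e+02 2.897188e+02 2.979118e+02 2.938153e+02 4.483000e-01
 2.435000e-01 5.900000e-02 4.588000e-01 2.343000e-01]
[2.610000e+02 2.901364e+02 2.975909e+02 2.938636e+02 4.486000e-01
 2.434000e-01 5.470000e-02 4.591000e-01 2.342000e-01]
[2.620000e+02 2.903947e+02 2.971944e+02 2.937946e+02 4.482000e-01
 2.440000e-01 5.160000e-02 4.587000e-01 2.348000e-01]
[2.630000e+02 2.908182e+02 2.965455e+02 2.936818e+02 4.509000e-01
 2.419000e-01 4.310000e-02 4.614000e-01 2.326000e-01]
t 12.75 pos [0.4612 0.2372 0.291 ] yaw 40.05 tilt 0.43 F [1.45 1.39 1.55] w 1.0015
 q [ 0.05   0.295 -0.803  1.655  0.222  1.278 -0.096]
 shift [-0.5615, 0.8271, 0.0093] turn [0.001, -0.0071, 0.1675]
```

View pics/s17z.png

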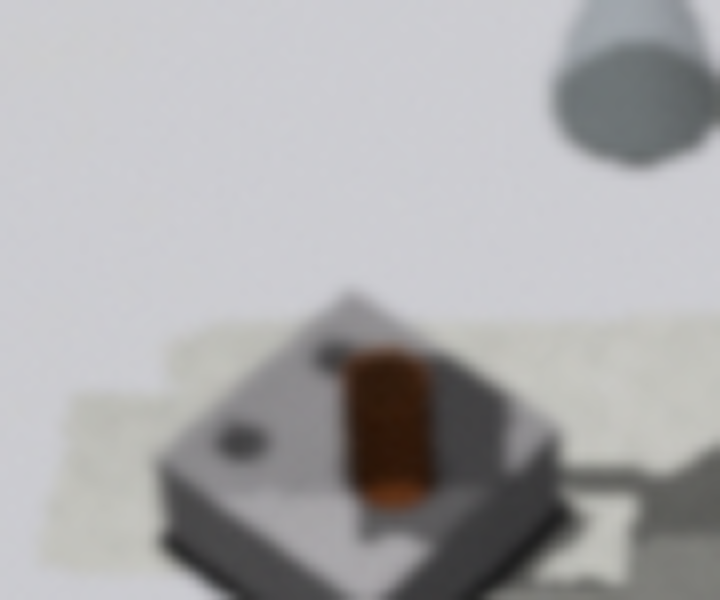

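The vial stands upright in the wide bore. Its rim is at z≈0.091 (seated = 0.090) and its centre at ≈(0.460,0.234). Next I go to the pipette, keeping high.

Emit:
play_rows([
  [[-0.02,0.03,0],[0,0,0.02],1],
  [[-0.06,0.09,0],[0,0,0.04],1],
  [[-0.11,0.16,0],[0,0,0.06],1],
  [[-0.16,0.24,0],[0,0,0.08],1],
  [[-0.215,0.32,0],[0,0,0.1],1],
  [[-0.27,0.4,0],[0,0,0.12],1],
  [[-0.325,0.48,0],[0,0,0.14],1],
  [[-0.38,0.56,0],[0,0,0.16],1],
  [[-0.43,0.64,0],[0,0,0.165],1],
  [[-0.485,0.715,0],[0,0,0.165],1],
])

```text
clock: 13.75
position: [0.5043, -0.1959, 0.2857]
ee_rot: [3.033, 0.816, 0.002]
force: [1.0, 0.4, -0.4]
width: 1.001
```

Emit:
play_rows([
  [[0,0,0],[0,0,0],1],
  [[0,0,0],[0,0,0],1],
])

```text
clock: 13.95
position: [0.504, -0.1949, 0.285]
ee_rot: [-3.034, -0.812, -0.001]
force: [-0.3, 0.4, 0.6]
width: 0.998
```

Run:
```python
from h import *
plan(.5125,-.26,.24,30)
```

```text
t 13.95 pos [ 0.504  -0.1949  0.285 ] yaw 29.98 tilt 0.04 F [-0.27  0.38  0.56] w 0.9981
 q [ 0.702  0.296 -0.561  1.623  0.163  1.269  0.636]
 shift [-0.0504, 0.1212, 0.0899] turn [-0.0004, -0.0006, -0.0003]
```

Emit:
play_rows([
  [[-0.015,0.04,0],[0,0,0],1],
  [[-0.035,0.085,0],[0,0,0],1],
  [[-0.05,0.121,0.01],[0,0,0],1],
  [[-0.05,0.121,0.04],[0,0,0],1],
  [[-0.05,0.121,0.07],[0,0,0],1],
  [[-0.05,0.121,0.09],[0,0,0],1],
  [[-0.05,0.121,0.09],[0,0,0],1],
  [[-0.05,0.121,0.09],[0,0,0],1],
])

```text
clock: 14.75
position: [0.5133, -0.2586, 0.2398]
ee_rot: [-3.033, -0.817, -0.0]
force: [-0.4, 0.3, 0.1]
width: 1.001
```

Run:
```python
from h import *
im,d=fing("pics/s18z.png",box=(355,90,445,190),zs=())
np.savez("s18.npz",im=im,d=d)
plan(.5125,-.26,.1,30)
q=cloud("side",d)
s=np.load("side0.npz"); q0=cloud("side",s["d"])
np.set_printoptions(precision=4,suppress=True)
for v in range(121,146,2): print(v,q[v,394:402].round(3)[::2].tolist())
```

```text
t 14.8 pos [ 0.5135 -0.2588  0.2402] yaw 30.15 tilt 0.05 F [-0.06  0.41  0.06] w 0.9982
 q [ 0.755  0.381 -0.525  1.617  0.202  1.197  0.713]
 shift [-0.0032, 0.0008, 0.2803] turn [0.0006, -0.0006, 0.0024]
121 [[0.669, -0.498, 0.005], [0.663, -0.502, 0.006], [0.66, -0.512, 0.002], [0.659, -0.525, -0.003]]
123 [[0.663, -0.489, 0.003], [0.519, -0.259, 0.179], [0.514, -0.263, 0.179], [0.507, -0.261, 0.183]]
125 [[0.523, -0.256, 0.172], [0.517, -0.258, 0.173], [0.51, -0.258, 0.176], [0.51, -0.269, 0.171]]
127 [[0.521, -0.255, 0.165], [0.514, -0.254, 0.169], [0.507, -0.254, 0.172], [0.504, -0.26, 0.171]]
129 [[0.519, -0.253, 0.16], [0.513, -0.254, 0.163], [0.507, -0.255, 0.165], [0.506, -0.265, 0.16]]
131 [[0.517, -0.252, 0.154], [0.511, -0.253, 0.156], [0.506, -0.255, 0.158], [0.506, -0.267, 0.152]]
133 [[0.514, -0.247, 0.151], [0.51, -0.253, 0.15], [0.505, -0.256, 0.151], [0.503, -0.265, 0.147]]
135 [[0.515, -0.251, 0.141], [0.509, -0.253, 0.143], [0.506, -0.259, 0.142], [0.523, -0.302, 0.111]]
137 [[0.516, -0.254, 0.132], [0.51, -0.256, 0.134], [0.505, -0.258, 0.135], [0.518, -0.294, 0.11]]
139 [[0.515, -0.254, 0.125], [0.51, -0.257, 0.126], [0.503, -0.258, 0.128], [0.507, -0.277, 0.117]]
141 [[0.512, -0.252, 0.12], [0.508, -0.256, 0.12], [0.507, -0.266, 0.115], [0.501, -0.268, 0.117]]
143 [[0.51, -0.249, 0.115], [0.503, -0.25, 0.118], [0.5, -0.256, 0.116], [0.498, -0.265, 0.112]]
145 [[0.507, -0.247, 0.11], [0.502, -0.249, 0.112], [0.498, -0.254, 0.111], [0.492, -0.257, 0.112]]
```

View pics/s18z.png

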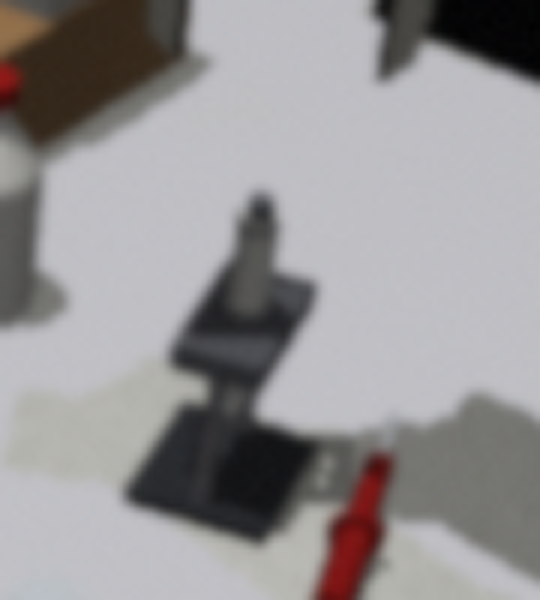

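The handle axis measures about (0.5126,-0.2602) by the top view and (0.514,-0.263) by the side view. I'll take (0.513,-0.261) and descend around it.

Run:
```python
from h import *
plan(.513,-.2613,.103,30)
```

```text
t 14.8 pos [ 0.5135 -0.2588  0.2402] yaw 30.15 tilt 0.05 F [-0.06  0.41  0.06] w 0.9982
 q [ 0.755  0.381 -0.525  1.617  0.202  1.197  0.713]
 shift [-0.0036, 0.0036, 0.2743] turn [0.0006, -0.0006, 0.0024]
```

Emit:
play_rows([
  [[-0.0035,0.0035,0.03],[0,0,0],1],
  [[-0.0035,0.0035,0.07],[0,0,0],1],
  [[-0.0035,0.0035,0.11],[0,0,0],1],
  [[-0.0035,0.0035,0.15],[0,0,0],1],
  [[-0.0035,0.0035,0.19],[0,0,0],1],
  [[-0.0035,0.0035,0.23],[0,0,0],1],
  [[-0.0035,0.0035,0.26],[0,0,0],1],
  [[-0.0035,0.0035,0.272],[0,0,0],1],
  [[-0.0035,0.0035,0.272],[0,0,0],1],
  [[-0.0035,0.0035,0.272],[0,0,0],1],
])

```text
clock: 15.8
position: [0.5132, -0.2617, 0.1044]
ee_rot: [3.033, 0.816, 0.002]
force: [-0.3, 0.0, 0.5]
width: 1.001
```

Run:
```python
from h import *
im,d=fing("pics/s19z.png",box=(355,95,435,155),zs=(.123,))
plan(.513,-.2613,.102,30)
q=cloud("side",d)
```

```text
t 15.85 pos [ 0.5132 -0.2618  0.1046] yaw 30.1 tilt 0.1 F [-0.61  0.91 -0.8 ] w 0.9966
 q [ 0.725  0.51  -0.487  1.785  0.292  0.917  0.637]
 shift [0.0001, -0.0011, 0.0051] turn [0.0014, -0.001, 0.0017]
```

View pics/s19z.png

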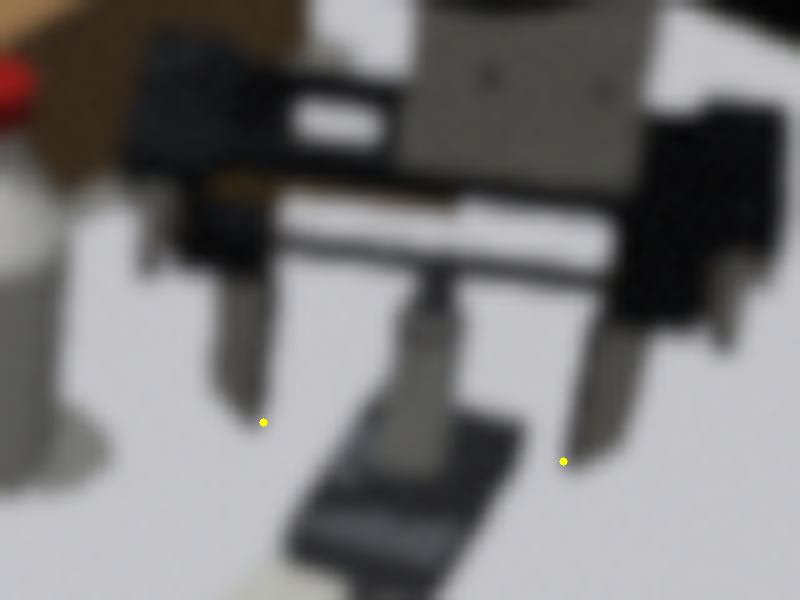

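Emit:
play_rows([
  [[-0.0025,0,0.001],[0,0,0],0.2],
  [[-0.0025,0,0.001],[0,0,0],-0.2],
  [[-0.0025,0,0.001],[0,0,0],-0.4],
  [[-0.0025,0,0.001],[0,0,0],-0.4],
  [[-0.0025,0,0.001],[0,0,0],-0.4],
  [[-0.0025,0,0.001],[0,0,0],-0.4],
  [[-0.0025,0,0.001],[0,0,0],-0.4],
  [[-0.0025,0,0.001],[0,0,0],-0.4],
], newtons=15)

```text
clock: 16.65
position: [0.5114, -0.2622, 0.1029]
ee_rot: [-3.034, -0.816, 0.0]
force: [0.1, 0.7, 0.2]
width: 0.352
```

Run:
```python
from h import *
im,d=fing("pics/s20z.png",box=(355,95,435,155),zs=(.123,))
plan(.513,-.2613,.102,30)
```

```text
t 16.7 pos [ 0.5114 -0.2622  0.1029] yaw 30.11 tilt 0.0 F [ 0.24 -0.54  0.59] w 0.3229
 q [ 0.727  0.511 -0.486  1.789  0.293  0.914  0.638]
 shift [0.0037, 0.0001, 0.0018] turn [0.0, 0.0, 0.0018]
```

View pics/s20z.png

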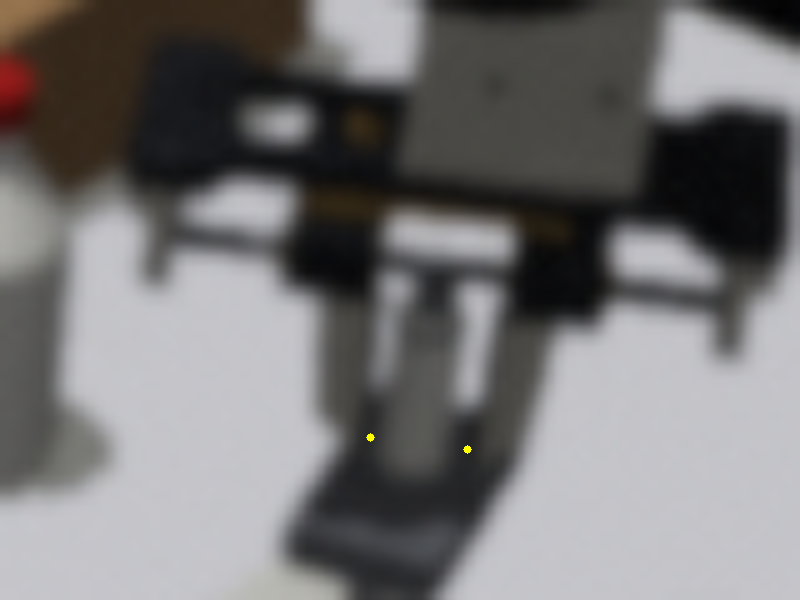

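Emit:
play_rows([
  [[0,0,0],[0,0,0],-0.7],
  [[0,0,0],[0,0,0],-0.8],
  [[0,0,0],[0,0,0],-0.8],
  [[0,0,0],[0,0,0],-0.8],
  [[0,0,0],[0,0,0],-0.8],
  [[0,0,0],[0,0,0],-0.8],
], newtons=18)

```text
clock: 17.3
position: [0.5114, -0.2622, 0.1029]
ee_rot: [3.034, 0.816, 0.0]
force: [1.1, 0.3, -0.0]
width: 0.236
```

Run:
```python
from h import *
im,d=fing("pics/s21z.png",box=(355,95,435,155),zs=())
plan(.513,-.2613,.102,30)
```

```text
t 17.35 pos [ 0.5114 -0.2622  0.1029] yaw 30.1 tilt 0.0 F [0.45 0.26 0.18] w 0.2342
 q [ 0.727  0.511 -0.487  1.789  0.293  0.914  0.638]
 shift [0.0037, 0.0001, 0.0018] turn [0.0, 0.0, 0.0017]
```

View pics/s21z.png

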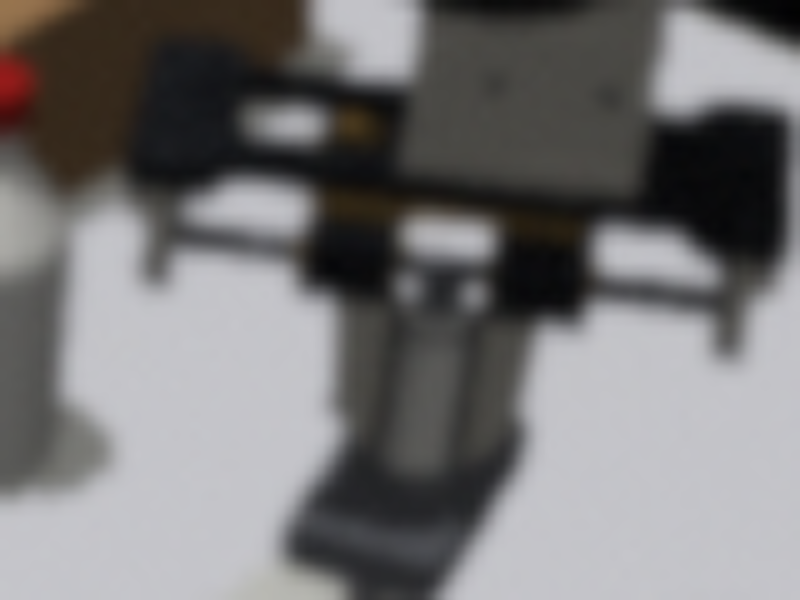

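Width 0.234 × 92 = 21.5 mm, so the handle is held. I lift straight up 155 mm.

Emit:
play_rows([
  [[0,0,-0.01],[0,0,0],-0.8],
  [[0,0,-0.03],[0,0,0],-0.8],
  [[0,0,-0.06],[0,0,0],-0.8],
  [[0,0,-0.1],[0,0,0],-0.8],
  [[0,0,-0.14],[0,0,0],-0.8],
  [[0,0,-0.18],[0,0,0],-0.8],
  [[0,0,-0.22],[0,0,0],-0.8],
  [[0,0,-0.26],[0,0,0],-0.8],
  [[0,0,-0.295],[0,0,0],-0.8],
  [[0,0,-0.31],[0,0,0],-0.8],
], newtons=18)

```text
clock: 18.35
position: [0.5121, -0.2623, 0.2605]
ee_rot: [3.032, 0.816, 0.003]
force: [1.0, 0.5, -1.7]
width: 0.237
```

Run:
```python
from h import *
im,d=fing("pics/s22z.png",box=(340,60,460,180),zs=())
plan(.46,.234,.258,40)
```

```text
t 18.4 pos [ 0.5122 -0.2624  0.2607] yaw 30.1 tilt 0.2 F [ 0.37  0.28 -0.04] w 0.2324
 q [ 0.764  0.366 -0.528  1.586  0.193  1.238  0.728]
 shift [0.4076, -0.9113, 0.0035] turn [0.003, -0.0015, -0.1649]
```

View pics/s22z.png

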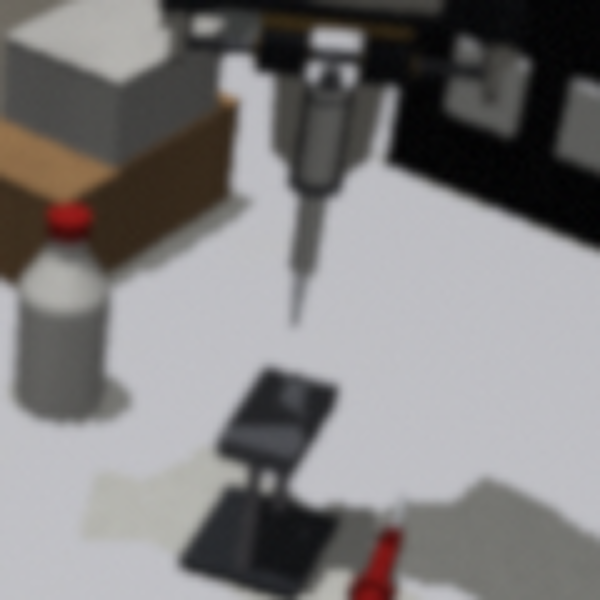

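Emit:
play_rows([
  [[0.01,-0.02,0],[0,0,-0.01],-0.8],
  [[0.025,-0.06,0],[0,0,-0.02],-0.8],
  [[0.05,-0.12,0],[0,0,-0.03],-0.8],
  [[0.08,-0.185,0],[0,0,-0.05],-0.8],
  [[0.11,-0.25,0],[0,0,-0.06],-0.8],
  [[0.14,-0.315,0],[0,0,-0.07],-0.8],
  [[0.17,-0.38,0],[0,0,-0.08],-0.8],
  [[0.2,-0.445,0],[0,0,-0.09],-0.8],
  [[0.225,-0.5,0],[0,0,-0.1],-0.8],
  [[0.24,-0.53,0],[0,0,-0.1],-0.8],
])

```text
clock: 19.4
position: [0.4799, 0.0319, 0.2573]
ee_rot: [-2.983, -0.982, 0.002]
force: [0.5, -0.2, -0.4]
width: 0.234
```

Run:
```python
from h import *
plan(.46,.234,.258,40)
```

```text
t 19.4 pos [0.4799 0.0319 0.2573] yaw 36.45 tilt 0.09 F [ 0.54 -0.17 -0.36] w 0.2336
 q [ 0.41   0.234 -0.703  1.79   0.162  1.178  0.294]
 shift [0.2081, -0.3488, -0.0011] turn [-0.0012, 0.0007, -0.0591]
```

Emit:
play_rows([
  [[0.02,-0.03,0],[0,0,-0.01],-0.8],
  [[0.05,-0.08,0],[0,0,-0.02],-0.8],
  [[0.085,-0.14,0],[0,0,-0.03],-0.8],
  [[0.12,-0.2,0],[0,0,-0.04],-0.8],
  [[0.155,-0.26,0],[0,0,-0.05],-0.8],
  [[0.185,-0.31,0],[0,0,-0.06],-0.8],
  [[0.202,-0.338,0],[0,0,-0.06],-0.8],
  [[0.208,-0.348,0],[0,0,-0.06],-0.8],
  [[0.208,-0.348,0],[0,0,-0.06],-0.8],
  [[0.208,-0.348,0],[0,0,-0.06],-0.8],
])

```text
clock: 20.4
position: [0.4633, 0.2282, 0.2575]
ee_rot: [2.954, 1.066, -0.001]
force: [0.4, -0.5, 0.2]
width: 0.237
```

Run:
```python
from h import *
im,d=fing("pics/s23z.png",box=(235,150,355,270),zs=())
np.savez("s23.npz",im=im,d=d)
plan(.46,.234,.258,40)
im,d=eyes.get_image("top"); cv2.imwrite("pics/top23.png",im[...,::-1])
```

```text
t 20.45 pos [0.4636 0.2279 0.2576] yaw 39.65 tilt 0.07 F [0.78 0.94 0.13] w 0.2337
 q [ 0.049  0.318 -0.784  1.709  0.238  1.214 -0.103]
 shift [0.0021, -0.014, -0.0009] turn [0.0006, 0.0009, -0.0059]
```

View pics/s23z.png

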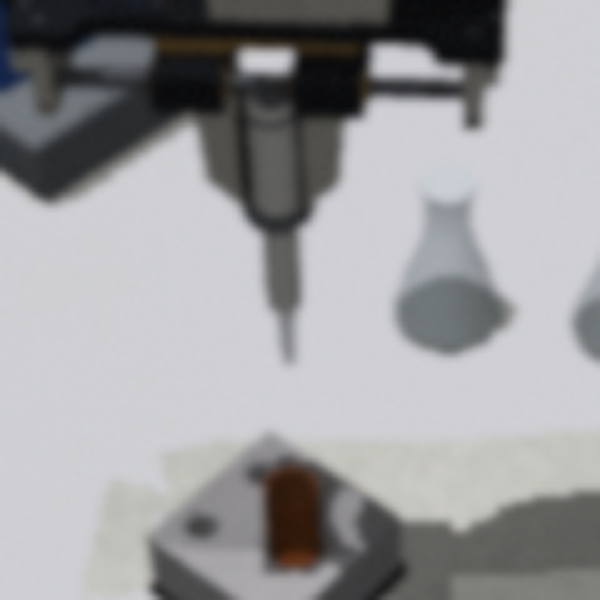

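View pics/top23.png

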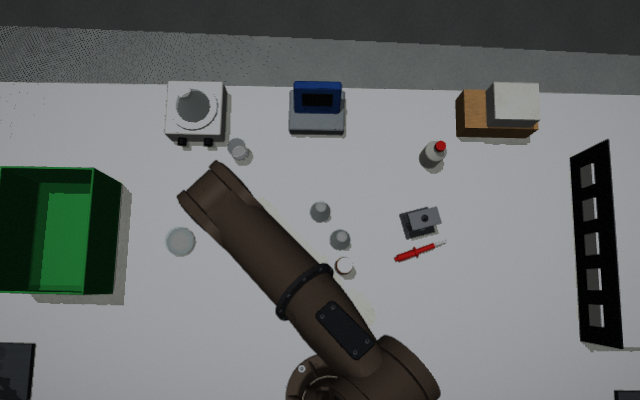

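```bash
cat >> h.py <<'E'
def pipcols(im,q,rows,u0,u1,r,dark=True):
    g=cv2.cvtColor(im,cv2.COLOR_RGB2GRAY).astype(float); o=[]
    for v in rows:
        bg=np.median(np.r_[g[v,u0:u0+3],g[v,u1-3:u1]]); a=bg-g[v,u0:u1]
        if a.max()<12: continue
        th=a.max()/2; idx=np.nonzero(a>th)[0]; i,j=idx[0],idx[-1]
        if i==0 or j==len(a)-1: continue
        L=u0+i-(a[i]-th)/(a[i]-a[i-1]); R_=u0+j+(a[j]-th)/(a[j]-a[j+1]); c=(L+R_)/2
        F=q[v,int(round(c))]; cam=np.array([-.019,.655]); n=(F[:2]-cam)/np.linalg.norm(F[:2]-cam)
        o.append((v,L,R_,c,*F,*(F[:2]+n*r),a.max()))
    return np.array(o)
E
python3 - <<'E'
from h import *
np.set_printoptions(precision=4,suppress=True,linewidth=160)
s=np.load("s23.npz"); im=s["im"]; q=cloud("side",s["d"])
print(pipcols(im,q,range(196,226),280,305,.008)[:,[0,1,2,3,4,5,6,7,8,9]])
E
```

```text
[[196.     286.5875 294.1786 290.383    0.4533   0.2379   0.2666   0.4593   0.2326 145.    ]
 [197.     287.0523 294.2622 290.6573   0.4585   0.2306   0.2552   0.4645   0.2253 125.5   ]
 [198.     287.2159 294.3929 290.8044   0.4578   0.2314   0.2533   0.4638   0.2261 117.    ]
 [199.     287.25   294.4146 290.8323   0.4578   0.2316   0.2505   0.4638   0.2263 114.    ]
 [200.     287.3214 294.4302 290.8758   0.4585   0.2311   0.2467   0.4645   0.2258 115.    ]
 [201.     287.3293 294.4881 290.9087   0.4604   0.2297   0.2414   0.4664   0.2244 113.    ]
 [202.     287.4048 294.5714 290.9881   0.4597   0.2304   0.2394   0.4657   0.2251 114.    ]
 [203.     287.4878 294.6136 291.0507   0.4605   0.23     0.2355   0.4665   0.2247 114.    ]
 [204.     287.5312 294.6467 291.089    0.4584   0.232    0.2354   0.4644   0.2267 113.5   ]
 [205.     287.5449 294.7056 291.1252   0.4588   0.2319   0.2319   0.4648   0.2266 113.5   ]
 [206.     287.575  294.7556 291.1653   0.4578   0.2329   0.2302   0.4638   0.2276 114.    ]
 [207.     287.7179 294.7609 291.2394   0.4576   0.2333   0.2276   0.4636   0
[... 804 characters left out ...]
23   0.228    0.1919   0.4683   0.2227  71.    ]
 [217.     290.3571 293.6333 291.9952   0.4626   0.2279   0.1885   0.4685   0.2226  68.    ]
 [218.     290.4107 293.6607 292.0357   0.4624   0.2283   0.1856   0.4683   0.223   67.    ]
 [219.     290.5385 293.7143 292.1264   0.4631   0.2279   0.1814   0.4691   0.2225  66.    ]
 [220.     290.7292 293.7963 292.2627   0.4632   0.228    0.1782   0.4692   0.2227  61.    ]
 [221.     290.8625 293.8587 292.3606   0.4624   0.2289   0.1761   0.4684   0.2236  51.5   ]
 [222.     290.7333 294.     292.3667   0.4639   0.2277   0.1708   0.4699   0.2224  34.    ]
 [223.     290.875  293.8214 292.3482   0.5812   0.1241  -0.0009   0.5872   0.1188  13.5   ]]
```

Run:
```python
from h import *
plan(.4586,.2357,.215,40)
```

```text
t 20.5 pos [0.4638 0.2279 0.2577] yaw 39.62 tilt 0.05 F [-0.07 -0.36  0.15] w 0.2325
 q [ 0.049  0.318 -0.784  1.709  0.238  1.214 -0.103]
 shift [0.002, -0.0188, 0.0854] turn [0.0005, 0.0007, -0.0064]
```

Emit:
play_rows([
  [[0.001,-0.009,0],[0,0,0],-0.8],
  [[0.002,-0.019,0.01],[0,0,0],-0.8],
  [[0.002,-0.019,0.03],[0,0,0],-0.8],
  [[0.002,-0.019,0.05],[0,0,0],-0.8],
  [[0.002,-0.019,0.07],[0,0,0],-0.8],
  [[0.002,-0.019,0.085],[0,0,0],-0.8],
  [[0.002,-0.019,0.085],[0,0,0],-0.8],
  [[0.002,-0.019,0.085],[0,0,0],-0.8],
])

```text
clock: 21.3
position: [0.4585, 0.2371, 0.2153]
ee_rot: [-2.955, -1.067, 0.001]
force: [-0.5, 0.3, 0.2]
width: 0.232
```

Run:
```python
from h import *
np.set_printoptions(precision=4,suppress=True,linewidth=160)
im,d=fing("pics/s24z.png",box=(245,195,345,270),zs=())
np.savez("s24.npz",im=im,d=d); q=cloud("side",d)
o=pipcols(im,q,range(206,240),280,305,.008)[:,:9]; print(o)
v=vialcols(im,q,range(250,264),278,308); print("vial mean",np.median(v[2:],0)[[3,7,8]])
plan(.4586,.2357,.188,40)
```

```text
[[206.     280.9821 297.5476 289.2649   0.4531   0.2428   0.2407   0.4591   0.2375]
 [207.     281.75   297.1    289.425    0.453    0.2431   0.238    0.459    0.2378]
 [208.     282.4255 296.875  289.6503   0.4521   0.2413   0.2342   0.4581   0.236 ]
 [209.     282.9681 296.5833 289.7757   0.4511   0.2423   0.2326   0.4571   0.2371]
 [210.     283.3348 296.1814 289.7581   0.4517   0.242    0.2289   0.4577   0.2367]
 [211.     283.8571 295.3696 289.6134   0.4496   0.244    0.2288   0.4556   0.2387]
 [212.     284.8375 294.3523 289.5949   0.4481   0.2456   0.2279   0.4541   0.2403]
 [213.     285.7895 293.76   289.7747   0.4476   0.2462   0.2256   0.4536   0.2409]
 [214.     286.3625 293.7041 290.0333   0.4551   0.2398   0.2124   0.4611   0.2345]
 [215.     286.6923 293.7292 290.2107   0.4544   0.2407   0.2105   0.4604   0.2354]
 [216.     286.9013 293.7554 290.3284   0.4528   0.2422   0.2096   0.4588   0.2369]
 [217.     287.128  293.858  290.493    0.455    0.2405   0.2035   0.461    0.2352]
 [218.     287.2262 293.9878 290.607    0.4545   0.2383   0.199    0.4605   0.233 ]
 [219.  
[... 2462 characters left out ...]
4504   0.2444   0.0659   0.4609   0.2352]
[259.     288.85   298.2692 293.5596   0.4485   0.2431   0.0624   0.459    0.2339]
[260.     289.4667 298.     293.7333   0.4486   0.2432   0.0584   0.4592   0.2339]
[261.     289.7778 297.6087 293.6932   0.4499   0.2423   0.0525   0.4604   0.233 ]
[262.     290.1471 297.2619 293.7045   0.4481   0.2441   0.0518   0.4586   0.2349]
[263.     290.85   296.7083 293.7792   0.4499   0.2427   0.0448   0.4605   0.2335]
vial mean [293.3752   0.4604   0.2346]
t 21.35 pos [0.4586 0.2373 0.2156] yaw 39.71 tilt 0.02 F [-0.67  0.67 -1.69] w 0.2347
 q [ 0.017  0.354 -0.777  1.775  0.273  1.123 -0.155]
 shift [-0.002, 0.0024, 0.0552] turn [-0.0001, -0.0003, -0.0048]
```

View pics/s24z.png

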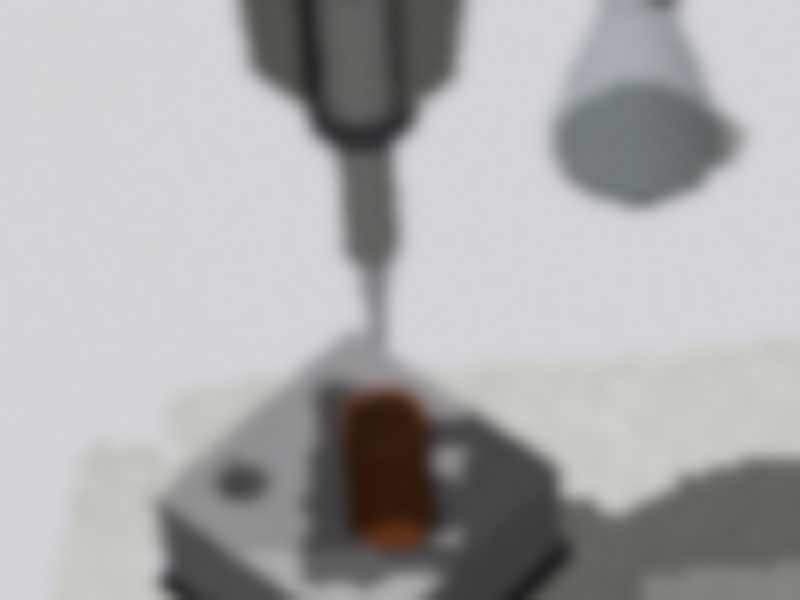

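The tip axis is about (0.459-0.460,0.235) and the vial is at (0.460,0.2346). By columns the tip is about 1 mm to the left. I shift 1 mm and descend 27 mm to bring the tip to z≈0.100.

Emit:
play_rows([
  [[-0.002,0.001,0.005],[0,0,0],-0.8],
  [[-0.002,0.001,0.015],[0,0,0],-0.8],
  [[-0.002,0.001,0.025],[0,0,0],-0.8],
  [[-0.002,0.001,0.035],[0,0,0],-0.8],
  [[-0.002,0.001,0.045],[0,0,0],-0.8],
  [[-0.002,0.001,0.051],[0,0,0],-0.8],
  [[-0.002,0.001,0.053],[0,0,0],-0.8],
  [[-0.002,0.001,0.053],[0,0,0],-0.8],
  [[-0.002,0.001,0.053],[0,0,0],-0.8],
])

```text
clock: 22.25
position: [0.4581, 0.2362, 0.1891]
ee_rot: [-2.955, -1.067, -0.0]
force: [0.4, -0.4, -0.6]
width: 0.231
```

Run:
```python
from h import *
np.set_printoptions(precision=4,suppress=True,linewidth=160)
im,d=fing("pics/s25z.png",box=(255,205,335,265),zs=())
np.savez("s25.npz",im=im,d=d); q=cloud("side",d)
o=pipcols(im,q,range(220,246),282,300,.008)[:,:9]; print(o)
v=vialcols(im,q,range(251,264),278,308); print("vial",np.median(v[2:],0)[[3,7,8]])
for z in (.095,.1,.105,.11): print(z,proj("side",np.array([.4602,.2344,z]))[0])
plan(.4586,.2357,.188,40)
```

```text
[[220.     285.8875 295.2841 290.5858   0.4497   0.2429   0.1996   0.4557   0.2376]
 [221.     287.0064 294.675  290.8407   0.4492   0.2435   0.1973   0.4552   0.2383]
 [222.     287.619  294.5625 291.0908   0.4546   0.239    0.1865   0.4606   0.2337]
 [223.     287.8333 294.6429 291.2381   0.4538   0.2399   0.1846   0.4598   0.2346]
 [224.     287.9324 294.734  291.3332   0.4539   0.24     0.1813   0.4599   0.2348]
 [225.     288.1279 294.7553 291.4416   0.4546   0.2396   0.1771   0.4606   0.2343]
 [226.     288.233  294.7819 291.5074   0.4537   0.2376   0.1728   0.4597   0.2323]
 [227.     288.2889 294.8085 291.5487   0.4518   0.2395   0.1724   0.4578   0.2342]
 [228.     288.3409 294.9762 291.6585   0.4537   0.238    0.1664   0.4597   0.2327]
 [229.     288.3721 295.1081 291.7401   0.4528   0.2391   0.1646   0.4588   0.2338]
 [230.     288.4419 295.2051 291.8235   0.4527   0.2393   0.1614   0.4587   0.234 ]
 [231.     288.5366 295.3415 291.939    0.4537   0.2387   0.1568   0.4597   0.2334]
 [232.     288.5875 295.4268 292.0072   0.4528   0.2396   0.1548   0.4588   0.2344]
 [233.  
[... 1801 characters left out ...]
1    0.0583   0.4614   0.2317]
[260.     289.4615 297.9412 293.7014   0.4492   0.2427   0.0575   0.4597   0.2335]
[261.     289.8    297.5652 293.6826   0.4493   0.2428   0.0535   0.4598   0.2336]
[262.     290.0833 297.2143 293.6488   0.449    0.2433   0.0503   0.4595   0.2341]
[263.     290.8889 296.6923 293.7906   0.4494   0.2432   0.0458   0.4599   0.234 ]
vial [293.3974   0.4602   0.2341]
0.095 [292.5643 245.809 ]
0.1 [292.4692 244.4669]
0.105 [292.3733 243.1153]
0.11 [292.2769 241.754 ]
t 22.3 pos [0.4581 0.2362 0.1891] yaw 39.71 tilt 0.02 F [ 0.73  0.87 -0.78] w 0.2355
 q [ 0.007  0.378 -0.767  1.815  0.297  1.067 -0.177]
 shift [0.0001, 0.0013, 0.0022] turn [0.0001, -0.0003, -0.0049]
```

View pics/s25z.png

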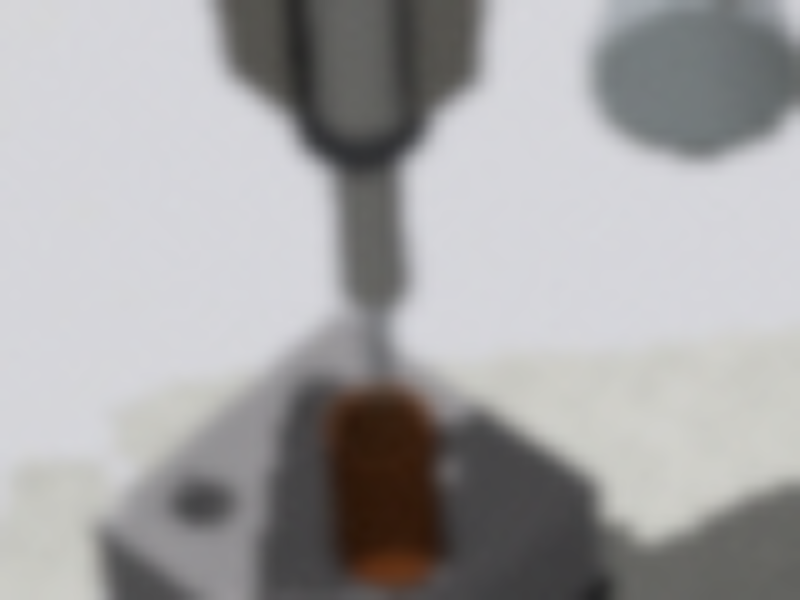

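The final view shows the tip just above the mouth. The pipette axis is at about (0.4597,0.234) and the vial at (0.4602,0.2341). The tip height is 0.101 (from the arm state) to 0.105 (by depth), against the mouth at 0.090. It is at rest, so I hand in.

Run:
```python
from cell import arm
s=arm.observe(); print(s["clock"],abs(s["dq"]).max(),s["force"],s["width"])
print(arm.sign_off())
```

```text
22.3 0.0015232038694841775 [ 0.72604909  0.87313873 -0.78379234] 0.2354903265155291
the job is handed in; nothing more can be done
None
```

I stood the vial fully down in the wide bore and released it. Then I lifted the pipette out of its stand, carried it over the flasks and jar, and handed in holding it over the vial's mouth at 22.3 s of the 64 s allowed. The hand-in gives no verdict.

**Last checks:**
- **Vial:** it stands upright with its rim at z ≈ 0.090 and its centre at about (0.460, 0.234). The wide bore measured (0.460, 0.234).
- **Pipette:** it is upright at about (0.4597, 0.234), within about 1 mm of the vial's centre. The tip is 11 mm above the mouth by the arm state and up to 16 mm by depth; both are inside the 2–20 mm range.
- **Holding:** the jaws hold at about 21.6 mm on the 22 mm handle with 18 N. Joint speeds are practically zero, and the force readings are only noise.
- **Other glassware:** nothing looked moved in a top view taken just before the final descent, which hid only the area around the block.

**What disagreed:**
- **Fingertip height:** the cameras showed the open fingertips about 30 mm higher than the reported tool position implies. I set the grasp heights from the camera and the placing heights from differences in the arm state.
- **Handle position:** the two cameras differed by about 3 mm on the pipette handle, so I used a value between them.
- **Final tip view:** in the last picture the tip overlaps the vial's rim, so its height comes from the barrel and the arm state, not from seeing the tip itself.

The red look-alike pipette fell over by itself early on. The gripper passed well above it and never touched it.

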